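# Make up two pipe-fitting kits

## Robot

A 6-joint arm with a two-finger parallel gripper is mounted at the origin on the work surface. World frame = base frame: x ahead of the robot, y to its left, z up, the work surface at z = 0. Lengths are in mm, angles in rad, forces in N, time in s.
With the tool pointing down it reaches from about 275 to 1000 mm from the base axis. Payload 8.4 kg.
Tool frame: the origin (TCP) lies at the very end of the fingers, on their centre line; the grasp point (between the pads) lies 19 mm behind it; z points along the fingers, y is the direction in which the jaws open and shut (so a half turn about z gives the same grasp; the last joint's range is limited). The gripper opens to 85 mm and grips with 20 to 120 N. Pads are 22 mm wide; open, the fingers measure 114 mm over their backs; the gripper's body (76 mm by 85 mm) begins 54 mm behind the grasp point. The pads swing forward as they close: fully open they stand 13 mm farther back than shut.
Start: joints at [-1.241, 0.353, 1.633, -0, 1.155, -0.002], TCP at [203.589, -590.914, 231.281] pointing down, gripper open.
Joint ranges: [-2.63, 2.63], [-0.92, 2.1], [0.06, 2.66], [-1.3, 4.44], [0, 2.69], [-3.02, 3.02]. Speed limits (rad/s): [2.22, 2.22, 2.79, 3.14, 3.14, 3.14].

## Interface

Orientations are given as [roll, pitch, yaw] about the fixed x, y, z axes, in that order (R = Rz(yaw) Ry(pitch) Rx(roll)).
In Python, from rig import sense, grab_frame, sign_off, masks_of gives the robot as it stands. The module is installed in compiled form; this text tells all that it offers.
- The arm moves only by the shell command python3 -m inch 'ROWS' [FORCE]. ROWS is JSON, a list of rows, each an object of numbers: "gripper": the finger opening in m, from 0 to 0.0854; "tx", "ty", "tz": the shift along the tool's x, y, z in m; "spin": the turn about the tool's z in degrees. In form: [{"gripper": .., "tx": .., "ty": .., "tz": .., "spin": ..}, ...]. A call has exactly 8 rows; each row shifts and turns the commanded pose from where the row before left it, along the tool's axes as they then stand; what a row does not reach is not made up. A row lasts 1/10 s, in which the tool goes at most 50 mm and 8.59 degrees, less where a joint would pass 70% of its speed; a pose out of reach is approached as far as the arm can. A call is refused whole if a number of a shift passes 0.05 or a number of a turn 8.59, either way. A call with a gripper value outside its range is refused whole. The fingers move at their own pace and stop on an object; FORCE is the grip in N (left out, the last holds). Time passes only in rows, so rows that do not move let the fingers close, or fill a call up. It gives the time, the measured TCP pose, the force and the opening at its end, in the units of the state.
- sense(): the state, without advancing time (a new reading comes with each control period).
- grab_frame(name): name is "scene" or "top" or "wrist"; returns a dict with "pixels" (480x640x3 uint8, red, green, blue), "K" (3x3 intrinsics, pixels), "extrinsics" (4x4, takes a point from camera to world coordinates). Camera axes: x right, y down, z forward; pixel columns grow to the right and rows downward; lengths in mm; the calibration is good to about 2 mm. A picture is of the moment at which its call begins. There is no depth.
- sign_off(): hands the job in, once; it reports no verdict.
Trained networks look in the newest picture that a camera, given by its name, has taken for a name from the list of things; names that differ only in an ending like _2 or _b are one class to them, and where a whole thing is asked for, a point or a joint stands for the part that bears it (a point fixed in the world has none). Each returns a list of dicts, best first, with "conf" (0 to 1); they miss things now and then, are a little off and sometimes report something else, mostly with a low value. They report only what shows in the picture. A call takes as long as a camera call. They do not tell look-alikes from the thing itself.
- masks_of(camera, target): "pixels" (480x640 bool, what is visible of it) and "centre" ([row, column] in pixels, amid what is visible of it).
The state is a dict: "clock": time; "qpos": joint angles; "qvel": joint speeds; "joint_efforts": joint torques, N m; "eef_pos": TCP position; "tcp_rot": TCP orientation; "contact_force": force on the tool from outside, world axes, zero at the start; "wrist_torque": the same for the moment, N m; "opening": opening from 0.0 (shut) to 1.0 (fully open).
Only numpy, scipy, OpenCV 4.12 (cv2) and the standard library are available. Lean on these libraries where they do the work, as an engineer would, in place of code of your own. Each camera call takes 0.05 s, during which the arm holds its last target.

## Task

Make up the two job kits from the fittings on the bench: the flange (in the wide compartment), the large elbow and the short nipple go in the three-compartment tray; the tee and the small elbow go in the two-compartment tray. Stand each piece as it stands now, flat on the tray floor and in a compartment to itself. Leave the long nipple and the tape spool where they are.

Things in the scene. Friction and masses are not known exactly. Their poses are not given: they have to be found in the camera images.
- flange: Stainless steel. Origin: centre of its underside, z up. Weld-neck pipe flange lying flat, neck up: round plate 90 mm across and 14 mm thick with four bolt holes, a hub 46 mm across tapering to a round neck 34 mm across from 28 mm above the underside to the top at 52 mm. Mass about 0.55 kg. Grip it by the neck.
- large_elbow: Stainless steel. Origin: centre of its underside, z up. The larger 90-degree elbow, standing on one open end: round foot 52 mm across at the origin, body 44 mm thick, the other end pointing level along the elbow's own +x, its axis 46 mm up and its mouth 46 mm from the origin; the end rims are 52 mm across and 16 mm long, total height 72 mm. Mass about 0.38 kg. It can be gripped across the 44 mm body (along its y) about 12 mm towards +x from the origin, 46 mm up.
- small_elbow: Stainless steel. Origin: centre of its underside, z up. The smaller 90-degree elbow, standing on one open end in the same way: round foot 34 mm across at the origin, body 28 mm thick, the other end pointing level along its own +x, axis 33 mm up, mouth 33 mm from the origin; rims 34 mm across and 12 mm long, total height 50 mm. Mass about 0.15 kg. Grip across the 28 mm body (along its y) about 8 mm towards +x from the origin, 33 mm up or a little more.
- tee: Stainless steel. Origin: centre of its underside, z up. Pipe tee standing on its branch like a letter T: round foot 34 mm across at the origin, straight run on top along its own y, 66 mm long, axis 33 mm up, 28 mm thick in the middle (42 mm long) with 34 mm rims at both ends; total height 50 mm. Mass about 0.19 kg. Grip across the middle of the run (along its x), 33 mm up or a little more.
- short_nipple: Stainless steel. Origin: centre of its underside, z up. The shorter of the two pipe nipples: a plain round tube with threaded ends, standing on end, 34 mm across and 55 mm tall. Mass about 0.13 kg.
- long_nipple: Stainless steel. Origin: centre of its underside, z up. The longer pipe nipple, not wanted for either kit: a tube with threaded ends standing on end, 34 mm across and 85 mm tall. Mass about 0.2 kg.
- tape_spool: White plastic spool of thread-sealing tape lying flat, 54 mm across and 19 mm tall, not wanted. Origin: centre of its underside, z up.
- three_tray: Shallow blue plastic tray with three compartments in a row along its own y, held still on the bench. Outside 120 mm (x) by 296 mm (y), walls and dividers 4 mm thick and 16 mm tall, floor 3 mm thick. Origin: centre of its underside, z up. The compartments are all 112 mm long in x, centred on x = 0; the wide one (112 mm in y) is centred at y = +88 mm, the two narrow ones (84 mm in y) at y = -14 mm and y = -102 mm.
- two_tray: Shallow blue plastic tray with two equal compartments side by side along its own y, held still on the bench. Outside 120 mm (x) by 180 mm (y), walls and divider 4 mm thick and 16 mm tall, floor 3 mm thick. Origin: centre of its underside, z up. Each compartment is 112 mm in x and 84 mm in y, centred at y = +44 mm and y = -44 mm.
Things that resemble listed ones, but are neither listed nor needed, are in the scene too. What is shaped like the small_elbow but green is not meant.

How it is judged (in metres and radians):
At the end, for the whole second after the job is handed in: In the said tray and compartments (narrow/equal ones either way round): flange within 20 mm of mid-cell, centres of other feet within 46 mm (x) and 36 mm (y); underside at most 8 mm above the tray's; tilt under 0.12 rad, at rest. Long nipple upright; it and spool moved under 30 mm (x of flange in the frame of three_tray between -0.02 and 0.02 m and y of flange in the frame of three_tray between 0.068 and 0.108 m and (((x of large_elbow in the frame of three_tray between -0.046 and 0.046 m and y of large_elbow in the frame of three_tray between -0.138 and -0.066 m) and (x of short_nipple in the frame of three_tray between -0.046 and 0.046 m and y of short_nipple in the frame of three_tray between -0.05 and 0.022 m)) or ((x of large_elbow in the frame of three_tray between -0.046 and 0.046 m and y of large_elbow in the frame of three_tray between -0.05 and 0.022 m) and (x of short_nipple in the frame of three_tray between -0.046 and 0.046 m and y of short_nipple in the frame of three_tray between -0.138 and -0.066 m))) and (((x of tee in the frame of two_tray between -0.046 and 0.046 m and y of tee in the frame of two_tray between -0.08 and -0.008 m) and (x of small_elbow in the frame of two_tray between -0.046 and 0.046 m and y of small_elbow in the frame of two_tray between 0.008 and 0.08 m)) or ((x of tee in the frame of two_tray between -0.046 and 0.046 m and y of tee in the frame of two_tray between 0.008 and 0.08 m) and (x of small_elbow in the frame of two_tray between -0.046 and 0.046 m and y of small_elbow in the frame of two_tray between -0.08 and -0.008 m))) and z of flange in the frame of three_tray between -0.001 and 0.008 m and angle between each of flange, large_elbow, short_nipple, tee, small_elbow, long_nipple's own z axis and vertical below 0.12 rad and linear speed of each of flange, large_elbow, short_nipple, tee, small_elbow below 0.02 m/s and angular speed of each of flange, large_elbow, short_nipple, tee, small_elbow below 0.3 rad/s and z of large_elbow in the frame of three_tray between -0.001 and 0.008 m and z of short_nipple in the frame of three_tray between -0.001 and 0.008 m and z of tee in the frame of two_tray between -0.001 and 0.008 m and z of small_elbow in the frame of two_tray between -0.001 and 0.008 m and distance of each of long_nipple, tape_spool from where it was at the start of the episode below 0.03 m); the robot touches nothing.
It fails at once if the long nipple or the tape spool is moved more than 30 mm or the long nipple is knocked over (distance of any of long_nipple, tape_spool from where it was at the start of the episode above 0.03 m or angle between long_nipple's own z axis and vertical above 0.5 rad).
It also fails if it takes over 131 s, if anything falls off the work surface, if the arm or the gripper's body presses on something with over 40 N, if the wrist force passes 120 N, or if a joint passes its speed limit or range.

## Working session

There is one attempt and no reset: what is moved stays moved. The work goes in short steps, Python scripts to look and compute and a shell command to move; the robot and the scene stay as the last step left them, time stands still between calls to the robot, and variables do not carry over. Pictures are saved under pics/ and viewed, and the job is handed in when it is done.

```bash
mkdir -p pics; ls; python3 - <<'E'
from rig import *
import cv2
for n in ["scene","top","wrist"]:
    f=grab_frame(n); cv2.imwrite(f"pics/{n}0.png",f["pixels"][:,:,::-1]); print(n,f["K"].tolist(),f["extrinsics"].round(3).tolist())
s=sense();print(s)
E
```

```text
pics
scene [[605.5937988296528, 0.0, 312.83086608665445], [0.0, 605.5937988296528, 241.6065163759473], [0.0, 0.0, 1.0]] [[0.716, 0.488, -0.499, 1073.761], [0.698, -0.486, 0.526, -672.565], [0.014, -0.725, -0.689, 918.6], [0.0, 0.0, 0.0, 1.0]]
top [[578.8940462184905, 0.0, 314.4644916476008], [0.0, 578.8940462184905, 239.09785059451642], [0.0, 0.0, 1.0]] [[0.023, -0.997, 0.074, 331.307], [-1.0, -0.022, 0.009, -22.205], [-0.008, -0.074, -0.997, 1212.833], [0.0, 0.0, 0.0, 1.0]]
wrist [[415.7484076663023, 0.0, 321.14700250216464], [0.0, 415.7484076663023, 240.54103501932795], [0.0, 0.0, 1.0]] [[0.326, -0.899, -0.293, 278.582], [-0.945, -0.31, -0.102, -564.776], [0.0, 0.31, -0.951, 373.585], [0.0, 0.0, 0.0, 1.0]]
{'clock': 0.15, 'qpos': array([-1.24138759e+00,  3.53514007e-01,  1.63397668e+00,  3.41585612e-05,
        1.15519438e+00, -2.43380247e-03]), 'qvel': array([ 0.00052481, -0.00241923, -0.00280692, -0.00048147, -0.00100496,
        0.00030801]), 'joint_efforts': array([ 4.00371073e-05, -6.05637145e+01, -3.42337310e+01,  2.52047198e-05,
        6.17245794e-03, -1.26836517e-05]), 'eef_pos': array([ 203.48586882, -590.55383911,  230.71283018]), 'tcp_rot': array([-3.14050032e+00, -3.38942865e-05,  3.31828717e-01]), 'contact_force': array([-0.64915898,  0.22617667, -0.37485145]), 'wrist_torque': array([-0.01896688, -0.03303067, -0.02244527]), 'opening': 0.9991884699726055}
```

View pics/top0.png

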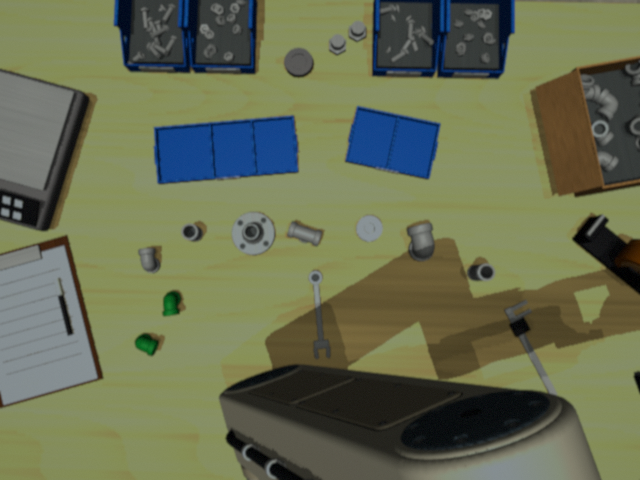

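View pics/scene0.png

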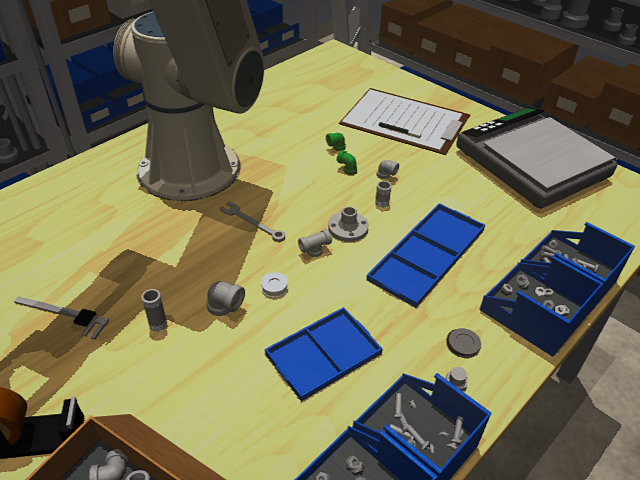

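```bash
cat > h.py <<'E'
import numpy as np
def back(f,uv,z):
    K=f["K"];T=f["extrinsics"]
    d=T[:3,:3]@np.linalg.inv(K)@np.array([uv[0],uv[1],1.]);o=T[:3,3]
    return o+d*(z-o[2])/d[2]
def proj(f,P):
    T=f["extrinsics"];P=np.atleast_2d(P)
    c=(P-T[:3,3])@T[:3,:3];p=c@f["K"].T
    return p[:,:2]/p[:,2:]
E
python3 - <<'E'
from rig import *
from h import *
import cv2
for cam in ["top","scene"]:
  f=grab_frame(cam)
  for n in ["flange","large_elbow","small_elbow","tee","short_nipple","long_nipple","tape_spool","three_tray","two_tray"]:
    for r in masks_of(cam,n):
        m=r["pixels"];v,u=np.nonzero(m)
        if r["conf"]<.2: continue
        print(cam,n,round(float(r["conf"]),2),"uv",np.round(r["centre"][::-1]),"bbox",u.min(),u.max(),v.min(),v.max(),m.sum(), f["pixels"][m].mean(0).round())
E
```

```text
top flange 0.72 uv [256. 234.] bbox 232 274 212 254 1472 [112. 118. 114.]
top large_elbow 0.66 uv [418. 240.] bbox 407 434 223 261 867 [87. 88. 83.]
top small_elbow 0.83 uv [145. 343.] bbox 135 157 334 354 344 [20. 80. 29.]
top small_elbow 0.82 uv [150. 261.] bbox 138 160 248 273 404 [91. 94. 87.]
top small_elbow 0.8 uv [172. 302.] bbox 163 180 291 316 395 [26. 81. 31.]
top tee 0.79 uv [304. 234.] bbox 287 320 222 245 466 [107. 110. 104.]
top long_nipple 0.71 uv [482. 274.] bbox 468 494 264 281 412 [68. 70. 64.]
top tape_spool 0.88 uv [369. 227.] bbox 357 381 216 240 498 [135. 143. 145.]
top three_tray 0.96 uv [223. 149.] bbox 154 297 116 184 8265 [ 24.  68. 132.]
top two_tray 0.94 uv [391. 142.] bbox 346 439 106 180 5167 [ 26.  70. 131.]
scene flange 0.98 uv [349. 227.] bbox 327 368 206 241 1100 [117. 114. 105.]
scene large_elbow 0.59 uv [221. 298.] bbox 205 244 282 315 1058 [92. 88. 82.]
scene small_elbow 0.77 uv [387. 169.] bbox 376 398 160 178 325 [94. 91. 82.]
scene small_elbow 0.64 uv [346. 162.] bbox 336 355 150 173 287 [38. 84. 33.]
scene small_elbow 0.5 uv [336. 141.] bbox 325 344 133 150 286 [42. 81. 34.]
scene tee 0.85 uv [313. 240.] bbox 297 331 229 256 630 [107. 103.  92.]
scene short_nipple 0.78 uv [385. 191.] bbox 375 390 181 206 362 [84. 82. 73.]
scene long_nipple 0.68 uv [154. 311.] bbox 141 166 289 330 729 [69. 67. 64.]
scene tape_spool 0.61 uv [274. 284.] bbox 261 286 273 297 537 [164. 165. 164.]
scene three_tray 0.72 uv [425. 256.] bbox 366 484 204 306 5808 [ 31.  68. 146.]
scene three_tray 0.33 uv [323. 350.] bbox 265 381 308 401 5922 [ 32.  70. 150.]
scene two_tray 0.96 uv [319. 353.] bbox 265 381 307 400 5966 [ 32.  71. 150.]
```

```bash
cat > fit.py <<'E'
from rig import *
from h import *
import cv2
from scipy.optimize import minimize
def cyl(p,d,r0,r1,L,n=32):
    d=np.array(d,float);a=np.array([0,0,1.]) if abs(d[2])<.5 else np.array([1.,0,0])
    e=np.cross(d,a);e/=np.linalg.norm(e);g=np.cross(d,e);t=np.linspace(0,2*np.pi,n,endpoint=False)
    ring=np.cos(t)[:,None]*e+np.sin(t)[:,None]*g
    return np.vstack([p+ring*r0,np.array(p)+d*L+ring*r1])
def box(x0,x1,y0,y1,z0,z1): return np.array([[x,y,z] for x in(x0,x1) for y in(y0,y1) for z in(z0,z1)],float)
def elbow(R,b,h,l):
    parts=[cyl([0,0,0],[0,0,1],R,R,l),cyl([h,0,h],[-1,0,0],R,R,l)]
    # bend arc from (0,l) to (h-l,h), radius h-l centred (h-l,l)
    rr=h-l;prev=None
    for t in np.linspace(0,np.pi/2,5):
        c=np.array([rr-rr*np.cos(t),0,l+rr*np.sin(t)]);d=np.array([np.sin(t),0,np.cos(t)])
        ring=cyl(c,d,b,b,.1)
        if prev is not None: parts.append(np.vstack([prev,ring]))
        prev=ring
    return parts
Z=[0,0,1]
M={"flange":[cyl([0,0,0],Z,45,45,14),cyl([0,0,14],Z,23,17,14),cyl([0,0,28],Z,17,17,24)],
"large_elbow":elbow(26,22,46,16),"small_elbow":elbow(17,14,33,12),
"tee":[cyl([0,0,0],Z,17,17,12),cyl([0,0,12],Z,14,14,21),cyl([0,-33,33],[0,1,0],17,17,12),cyl([0,21,33],[0,1,0],17,17,12),cyl([0,-21,33],[0,1,0],14,14,42)],
"short_nipple":[cyl([0,0,0],Z,17,17,55)],"long_nipple":[cyl([0,0,0],Z,17,17,85)],"tape_spool":[cyl([0,0,0],Z,27,27,19)],
"three_tray":[box(-60,60,-148,148,0,16)],"two_tray":[box(-60,60,-90,90,0,16)]}
S=4
def sil(f,name,q,z0=0):
    c,s=np.cos(q[2]),np.sin(q[2]);R=np.array([[c,-s,0],[s,c,0],[0,0,1]])
    im=np.zeros((480*S,640*S),np.uint8)
    for P in M[name]:
        uv=proj(f,P@R.T+[q[0],q[1],z0])
        cv2.fillConvexPoly(im,cv2.convexHull(((uv+.5)*S*16).astype(np.int32).reshape(-1,1,2)),1,shift=4)
    return cv2.resize(im.astype(np.float32),(640,480),interpolation=cv2.INTER_AREA)
def fit(name,views,x0,yaws,z0=0):
    def cost(q):
        t=0
        for f,m in views:
            s=sil(f,name,q,z0);t+=1-np.minimum(s,m).sum()/np.maximum(s,m).sum()
        return t/len(views)
    best=None
    for y in yaws:
        r=minimize(cost,[*x0,y],method="Nelder-Mead",options=dict(initial_simplex=np.array([[*x0,y],[x0[0]+8,x0[1],y],[x0[0],x0[1]+8,y],[*x0,y+.3]]),maxiter=90,xatol=.1,fatol=5e-4))
        if best is None or r.fun<best.fun: best=r
    return best.x,best.fun
E
cat > run1.py <<'E'
from fit import *
F={c:grab_frame(c) for c in("top","scene")}
for n in M:
    V={}
    for c in F:
        for r in masks_of(c,n):
            px=F[c]["pixels"][r["pixels"]].mean(0)
            if n=="small_elbow" and px[1]>1.5*px[0]: continue
            if r["conf"]<.3: continue
            V[c]=(r["pixels"].astype(np.float32),r["centre"]);break
    g={"top":"top"}
    c="top" if "top" in V else "scene"
    x0=back(F[c],V[c][1][::-1],20)[:2]
    ys=[0] if n in("flange","short_nipple","long_nipple","tape_spool") else ([0,1.57,3.14,-1.57] if "elbow" in n else [-.4,.4,1.2])
    if "tray" in n: ys=[-.15,.15]
    for cs in (list(V),)+tuple([k] for k in V):
        q,e=fit(n,[(F[k],V[k][0]) for k in cs],x0,ys)
        print(n,cs,q.round(2),round(e,3),flush=True)
E
python3 run1.py
```

```text
flange ['top', 'scene'] [4.3058e+02 1.1712e+02 1.0000e-01] 0.052
flange ['top'] [4.3027e+02 1.1773e+02 4.0000e-02] 0.058
flange ['scene'] [431.42 116.81  -0.  ] 0.045
large_elbow ['top', 'scene'] [ 4.0412e+02 -2.3257e+02  2.5000e-01] 0.079
large_elbow ['top'] [ 4.0468e+02 -2.3307e+02  3.0000e-01] 0.058
large_elbow ['scene'] [ 4.0256e+02 -2.3156e+02  1.2000e-01] 0.062
small_elbow ['top', 'scene'] [3.5915e+02 3.2975e+02 8.0000e-02] 0.103
small_elbow ['top'] [3.5947e+02 3.3009e+02 6.0000e-02] 0.103
small_elbow ['scene'] [ 3.5769e+02  3.3099e+02 -4.0000e-02] 0.077
tee ['top', 'scene'] [429.9    9.94   2.83] 0.086
tee ['top'] [429.86  10.11   2.83] 0.059
tee ['scene'] [ 4.3061e+02  8.5800e+00 -3.0000e-01] 0.109
short_nipple ['top'] [4.2709e+02 2.4213e+02 2.5000e-01] 0.148
short_nipple ['top'] [4.2709e+02 2.4213e+02 2.5000e-01] 0.148
long_nipple ['top', 'scene'] [ 3.5796e+02 -3.4593e+02 -1.7000e-01] 0.087
long_nipple ['top'] [ 3.5803e+02 -3.4482e+02 -2.6000e-01] 0.058
long_nipple ['scene'] [ 3.5787e+02 -3.4685e+02  8.0000e-02] 0.088
tape_spool ['top', 'scene'] [ 4.4540e+02 -1.2369e+02  3.2000e-01] 0.065
tape_spool ['top'] [ 4.453e+02 -1.229e+02  8.000e-02] 0.059
tape_spool ['scene'] [ 4.4595e+02 -1.2474e+02  3.2000e-01] 0.051
three_tray ['top', 'scene'] [6.0599e+02 1.7876e+02 1.1000e-01] 0.033
three_tray ['top'] [6.0519e+02 1.8035e+02 1.1000e-01] 0.031
three_tray ['scene'] [6.0676e+02 1.7795e+02 1.1000e-01] 0.028
two_tray ['top', 'scene'] [ 6.2881e+02 -1.7112e+02 -2.0000e-01] 0.031
two_tray ['top'] [ 6.2809e+02 -1.7060e+02 -1.9000e-01] 0.023
two_tray ['scene'] [ 6.2986e+02 -1.7142e+02 -2.0000e-01] 0.028
```

```bash
cat > plan.py <<'E'
import sys
from h import *
from rig import sense
from scipy.spatial.transform import Rotation as Ro
def show(tx,ty,yaw):
    s=sense();p=s["eef_pos"];r=s["tcp_rot"]
    R=Ro.from_euler("xyz",[np.pi,0,yaw]).as_matrix()
    dy=(yaw-r[2]+np.pi/2)%np.pi-np.pi/2
    d=R.T@np.array([tx-p[0],ty-p[1],0])
    print("t",round(s["clock"],2),"p",p.round(1),"rpy",r.round(3),"open",round(s["opening"],3),"F",s["contact_force"].round(1),"q6",s["qpos"][5].round(2))
    # yaw could be +pi; report deltas in frame of the actual resulting yaw
    y2=r[2]+dy;R=Ro.from_euler("xyz",[np.pi,0,y2]).as_matrix();d=R.T@np.array([tx-p[0],ty-p[1],0])
    R0=Ro.from_euler("xyz",[np.pi,0,r[2]]).as_matrix();d0=R0.T@np.array([tx-p[0],ty-p[1],0])
    print("spin",round(-np.degrees(dy),2),"after spin tx,ty",(d[:2]/1000).round(4),"| before spin",(d0[:2]/1000).round(4),"z now",p[2].round(1))
if __name__=="__main__": show(*map(float,sys.argv[1:4]))
E
python3 plan.py 415.7 -229.6 .25
python3 - <<'E'
from fit import *
F={c:grab_frame(c) for c in("top","scene")}
V=[]
for c in F:
    for r in masks_of(c,"short_nipple")[:2]: print(c,round(float(r["conf"]),2),r["centre"]); V.append((F[c],r["pixels"].astype(np.float32)))
for v in V: print(fit("short_nipple",[v],[427,242],[0]))
f=F["top"]["pixels"][180:330,100:270];cv2.imwrite("pics/c1.png",cv2.resize(f,None,fx=4,fy=4)[:,:,::-1])
E
```

```text
t 2.15 p [ 203.6 -590.9  231.3] rpy [-3.142 -0.     0.332] open 0.996 F [-0.1  0.2 -1. ] q6 -0.0
spin 4.69 after spin tx,ty [ 0.2949 -0.2976] | before spin [ 0.3182 -0.2725] z now 231.3
top 0.67 [231.4, 192.0]
scene 0.82 [191.2, 382.4]
(array([4.26969293e+02, 2.41604202e+02, 1.53172261e-02]), np.float64(0.04890066385269165))
(array([4.28382540e+02, 2.39299780e+02, 3.30475825e-01]), np.float64(0.1321340799331665))
```

View pics/c1.png

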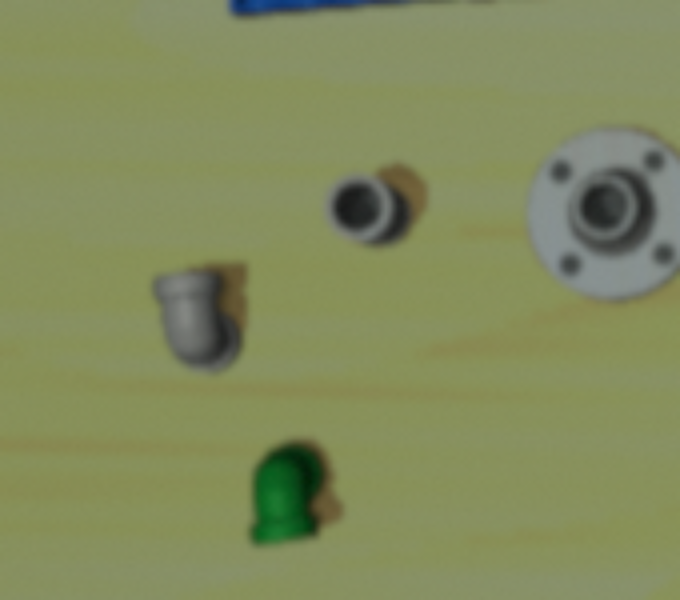

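The short nipple stands at crop pixel (365,208), the small elbow at (200,315) with its mouth up/left (+x), and the green look-alike at (285,495). This agrees with the fits. Moving to the large elbow.

```bash
python3 -m inch '[{"spin":4.7,"tx":0.0,"ty":0},{"tx":0.03,"ty":-0.03},{"tx":0.03,"ty":-0.03},{"tx":0.03,"ty":-0.03},{"tx":0.03,"ty":-0.03},{"tx":0.03,"ty":-0.03},{"tx":0.03,"ty":-0.03},{"tx":0.03,"ty":-0.03}]' 60; python3 -m inch '[{"tx":0.03,"ty":-0.03,"tz":0.02},{"tx":0.03,"ty":-0.03,"tz":0.02},{"tx":0.025,"ty":-0.0276,"tz":0.03},{},{},{},{},{}]'; python3 plan.py 415.7 -229.6 .25; python3 - <<'E'
from rig import *
import cv2
f=grab_frame("wrist");cv2.imwrite("pics/w1.png",f["pixels"][:,:,::-1])
E
```

```text
t 2.35 p [ 203.6 -590.9  231.3] rpy [3.142 0.    0.332] open 0.999 F [0.  0.4 1.1] q6 -0.0
spin 4.69 after spin tx,ty [ 0.2949 -0.2976] | before spin [ 0.3182 -0.2725] z now 231.3$[0]: bad value
$[0]: bad value
```

View pics/w1.png

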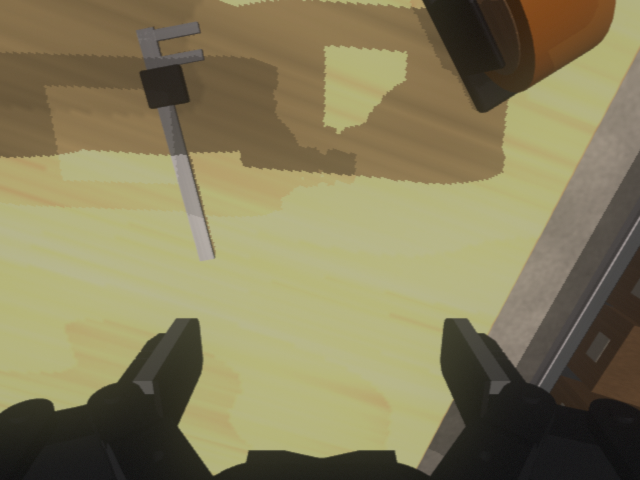

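The picture shows only the caliper at (180,140) and the open fingers. The call was refused because every row needs all its keys.

```bash
python3 -m inch '[{"gripper":0.085,"tx":0.0,"ty":0.0,"tz":0.0,"spin":4.7},{"gripper":0.085,"tx":0.03,"ty":-0.03,"tz":0.0,"spin":0.0},{"gripper":0.085,"tx":0.03,"ty":-0.03,"tz":0.0,"spin":0.0},{"gripper":0.085,"tx":0.03,"ty":-0.03,"tz":0.0,"spin":0.0},{"gripper":0.085,"tx":0.03,"ty":-0.03,"tz":0.0,"spin":0.0},{"gripper":0.085,"tx":0.03,"ty":-0.03,"tz":0.0,"spin":0.0},{"gripper":0.085,"tx":0.03,"ty":-0.03,"tz":0.0,"spin":0.0},{"gripper":0.085,"tx":0.03,"ty":-0.03,"tz":0.0,"spin":0.0}]' 60;  python3 plan.py 415.7 -229.6 .25
```

```text
clock: 3.2
eef_pos: [355.8, -334.1, 231.5]
tcp_rot: [3.141, -0.0, 0.25]
contact_force: [0.1, -0.3, 0.3]
opening: 0.996
t 3.2 p [ 355.8 -334.1  231.5] rpy [ 3.141 -0.     0.25 ] open 0.996 F [ 0.1 -0.3  0.3] q6 0.56
spin -0.03 after spin tx,ty [ 0.0839 -0.0864] | before spin [ 0.0838 -0.0864] z now 231.5
```

```bash
python3 -m inch '[{"gripper":0.085,"tx":0.028,"ty":-0.029,"tz":0.01,"spin":0.0},{"gripper":0.085,"tx":0.028,"ty":-0.029,"tz":0.02,"spin":0.0},{"gripper":0.085,"tx":0.02,"ty":-0.02,"tz":0.03,"spin":0.0},{"gripper":0.085,"tx":0.008,"ty":-0.008,"tz":0.02,"spin":0.0},{"gripper":0.085,"tx":0.0,"ty":0.0,"tz":0.0,"spin":0.0},{"gripper":0.085,"tx":0.0,"ty":0.0,"tz":0.0,"spin":0.0},{"gripper":0.085,"tx":0.0,"ty":0.0,"tz":0.0,"spin":0.0},{"gripper":0.085,"tx":0.0,"ty":0.0,"tz":0.0,"spin":0.0}]' 60;  python3 plan.py 415.7 -229.6 .25; python3 - <<'E'
from fit import *
f=grab_frame("wrist");im=f["pixels"].copy()
for r in masks_of("wrist","large_elbow")[:1]:
    m=r["pixels"].astype(np.float32);print(r["conf"],r["centre"],m.sum());print(fit("large_elbow",[(f,m)],[404,-232],[.25]))
s=(sil(f,"large_elbow",[404,-232.6,.25])>.5).astype(np.uint8)
cs,_=cv2.findContours(s,0,2);cv2.drawContours(im,cs,-1,(255,0,0),1)
cv2.imwrite("pics/w2.png",im[:,:,::-1])
E
```

```text
clock: 4.0
eef_pos: [415.6, -232.6, 152.4]
tcp_rot: [3.14, -0.001, 0.249]
contact_force: [0.7, -0.3, 0.4]
opening: 0.993
t 4.0 p [ 415.6 -232.6  152.4] rpy [ 3.14e+00 -1.00e-03  2.49e-01] open 0.993 F [ 0.7 -0.3  0.4] q6 0.81
spin -0.08 after spin tx,ty [ 0.0008 -0.0029] | before spin [ 0.0008 -0.0029] z now 152.4
0.89 [219.3, 318.3] 7427.0
(array([ 4.06502171e+02, -2.32925326e+02,  2.57612696e-01]), np.float64(0.07114744186401367))
```

View pics/w2.png

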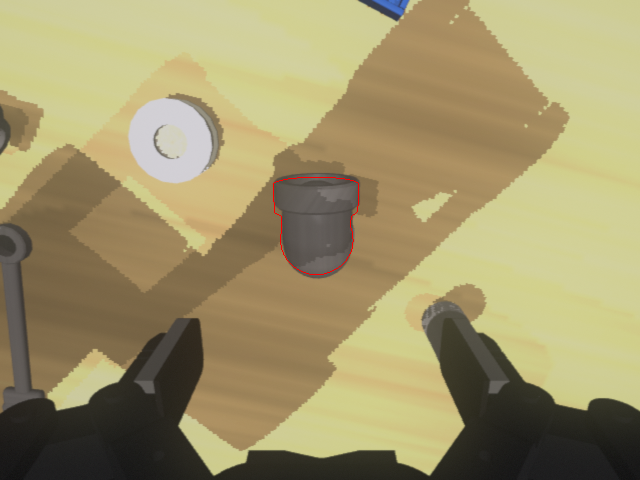

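The red prediction overlays the elbow (centre about 318,225), with the long nipple clear at (440,315). Descending to grip.

```bash
python3 -m inch '[{"gripper":0.085,"tx":0.002,"ty":-0.003,"tz":0.03,"spin":0.0},{"gripper":0.085,"tx":0.0,"ty":0.0,"tz":0.04,"spin":0.0},{"gripper":0.085,"tx":0.0,"ty":0.0,"tz":0.035,"spin":0.0},{"gripper":0.085,"tx":0.0,"ty":0.0,"tz":0.018,"spin":0.0},{"gripper":0.035,"tx":0.0,"ty":0.0,"tz":0.0,"spin":0.0},{"gripper":0.035,"tx":0.0,"ty":0.0,"tz":0.0,"spin":0.0},{"gripper":0.035,"tx":0.0,"ty":0.0,"tz":0.0,"spin":0.0},{"gripper":0.035,"tx":0.0,"ty":0.0,"tz":0.0,"spin":0.0}]' 60; python3 -m inch '[{"gripper":0.035,"tx":0.0,"ty":0.0,"tz":0.0,"spin":0.0},{"gripper":0.035,"tx":0.0,"ty":0.0,"tz":0.0,"spin":0.0},{"gripper":0.035,"tx":0.0,"ty":0.0,"tz":0.0,"spin":0.0},{"gripper":0.035,"tx":0.0,"ty":0.0,"tz":0.0,"spin":0.0},{"gripper":0.035,"tx":0.0,"ty":0.0,"tz":-0.01,"spin":0.0},{"gripper":0.035,"tx":0.0,"ty":0.0,"tz":-0.03,"spin":0.0},{"gripper":0.035,"tx":0.0,"ty":0.0,"tz":-0.03,"spin":0.0},{"gripper":0.035,"tx":0.0,"ty":0.0,"tz":-0.03,"spin":0.0}]' 60; python3 plan.py 619 79 .25
```

```text
clock: 4.9
eef_pos: [417.6, -228.9, 30.0]
tcp_rot: [3.139, -0.002, 0.25]
contact_force: [-2.3, -0.7, 5.4]
opening: 0.495
clock: 5.7
eef_pos: [416.1, -227.8, 130.2]
tcp_rot: [-3.141, -0.0, 0.25]
contact_force: [0.9, -0.6, -5.6]
opening: 0.498
t 5.7 p [ 416.1 -227.8  130.2] rpy [-3.141 -0.     0.25 ] open 0.498 F [ 0.9 -0.6 -5.6] q6 0.82
spin -0.02 after spin tx,ty [ 0.2725 -0.247 ] | before spin [ 0.2724 -0.2471] z now 130.2
```

```bash
python3 -m inch '[{"gripper":0.035,"tx":0.02,"ty":-0.017,"tz":0.0,"spin":0.0},{"gripper":0.035,"tx":0.03,"ty":-0.03,"tz":0.0,"spin":0.0},{"gripper":0.035,"tx":0.034,"ty":-0.03,"tz":0.0,"spin":0.0},{"gripper":0.035,"tx":0.034,"ty":-0.03,"tz":0.0,"spin":0.0},{"gripper":0.035,"tx":0.034,"ty":-0.03,"tz":0.0,"spin":0.0},{"gripper":0.035,"tx":0.034,"ty":-0.03,"tz":0.0,"spin":0.0},{"gripper":0.035,"tx":0.03,"ty":-0.03,"tz":0.0,"spin":0.0},{"gripper":0.035,"tx":0.03,"ty":-0.03,"tz":0.0,"spin":0.0}]' 60; python3 -m inch '[{"gripper":0.035,"tx":0.02,"ty":-0.015,"tz":0.01,"spin":0.0},{"gripper":0.035,"tx":0.006,"ty":-0.005,"tz":0.02,"spin":0.0},{"gripper":0.035,"tx":0.0,"ty":0.0,"tz":0.02,"spin":0.0},{"gripper":0.035,"tx":0.0,"ty":0.0,"tz":0.02,"spin":0.0},{"gripper":0.035,"tx":0.0,"ty":0.0,"tz":0.0,"spin":0.0},{"gripper":0.035,"tx":0.0,"ty":0.0,"tz":0.0,"spin":0.0},{"gripper":0.035,"tx":0.0,"ty":0.0,"tz":0.0,"spin":0.0},{"gripper":0.035,"tx":0.0,"ty":0.0,"tz":0.0,"spin":0.0}]'; python3 plan.py 619 79 .25
```

```text
clock: 6.5
eef_pos: [599.1, 54.6, 129.2]
tcp_rot: [-3.142, -0.0, 0.25]
contact_force: [1.0, -0.5, -4.3]
opening: 0.498
clock: 7.3
eef_pos: [619.8, 78.5, 59.8]
tcp_rot: [3.141, -0.002, 0.25]
contact_force: [0.1, -0.5, -5.6]
opening: 0.498
t 7.3 p [619.8  78.5  59.8] rpy [ 3.141e+00 -2.000e-03  2.500e-01] open 0.498 F [ 0.1 -0.5 -5.6] q6 1.44
spin -0.02 after spin tx,ty [-0.0007 -0.0006] | before spin [-0.0007 -0.0006] z now 59.8
```

```bash
python3 - <<'E'
from rig import *
import cv2
f=grab_frame("wrist");g=grab_frame("scene")
import numpy as np
cv2.imwrite("pics/w3.png",np.vstack([f["pixels"][180:],g["pixels"][130:330]])[:,:,::-1])
E
```

```text
(no output)
```

View pics/w3.png

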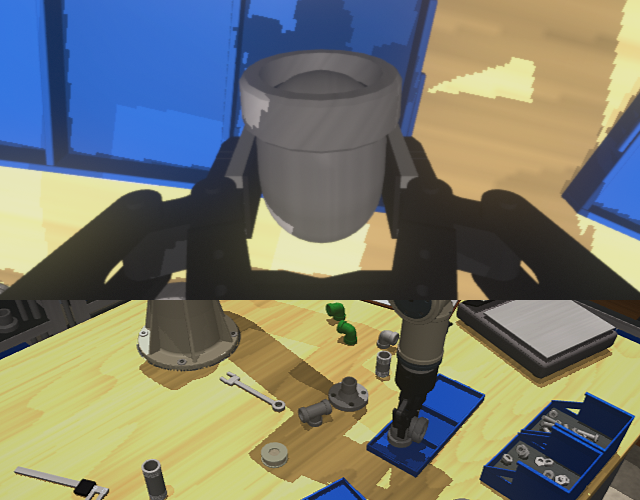

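The elbow is held level at (320,150) over the outer narrow compartment. Lowering and releasing.

```bash
python3 -m inch '[{"gripper":0.035,"tx":0.0,"ty":0.0,"tz":0.01,"spin":0.0},{"gripper":0.035,"tx":0.0,"ty":0.0,"tz":0.01,"spin":0.0},{"gripper":0.035,"tx":0.0,"ty":0.0,"tz":0.005,"spin":0.0},{"gripper":0.035,"tx":0.0,"ty":0.0,"tz":0.002,"spin":0.0},{"gripper":0.035,"tx":0.0,"ty":0.0,"tz":0.0,"spin":0.0},{"gripper":0.035,"tx":0.0,"ty":0.0,"tz":0.0,"spin":0.0},{"gripper":0.035,"tx":0.0,"ty":0.0,"tz":0.0,"spin":0.0},{"gripper":0.035,"tx":0.0,"ty":0.0,"tz":0.0,"spin":0.0}]' 60; python3 -m inch '[{"gripper":0.065,"tx":0.0,"ty":0.0,"tz":0.0,"spin":0.0},{"gripper":0.065,"tx":0.0,"ty":0.0,"tz":0.0,"spin":0.0},{"gripper":0.065,"tx":0.0,"ty":0.0,"tz":0.0,"spin":0.0},{"gripper":0.065,"tx":0.0,"ty":0.0,"tz":-0.02,"spin":0.0},{"gripper":0.065,"tx":0.0,"ty":0.0,"tz":-0.04,"spin":0.0},{"gripper":0.065,"tx":0.0,"ty":0.0,"tz":-0.04,"spin":0.0},{"gripper":0.065,"tx":0.0,"ty":0.0,"tz":-0.02,"spin":0.0},{"gripper":0.065,"tx":0.0,"ty":0.0,"tz":0.0,"spin":0.0}]'; python3 plan.py 430 10 -.31
python3 - <<'E'
from rig import *
import cv2
f=grab_frame("wrist");g=grab_frame("scene")
import numpy as np
cv2.imwrite("pics/w4.png",np.vstack([f["pixels"][180:],g["pixels"][130:330]])[:,:,::-1])
E
```

```text
clock: 8.2
eef_pos: [618.4, 78.5, 33.0]
tcp_rot: [-3.141, 0.001, 0.25]
contact_force: [-11.0, -1.5, 25.0]
opening: 0.498
clock: 9.0
eef_pos: [621.2, 78.8, 154.5]
tcp_rot: [3.141, -0.006, 0.25]
contact_force: [0.6, -0.1, -0.9]
opening: 0.759
t 9.0 p [621.2  78.8 154.5] rpy [ 3.141 -0.006  0.25 ] open 0.759 F [ 0.6 -0.1 -0.9] q6 1.44
spin 32.07 after spin tx,ty [-0.1611  0.1239] | before spin [-0.2023  0.0194] z now 154.5
```

View pics/w4.png

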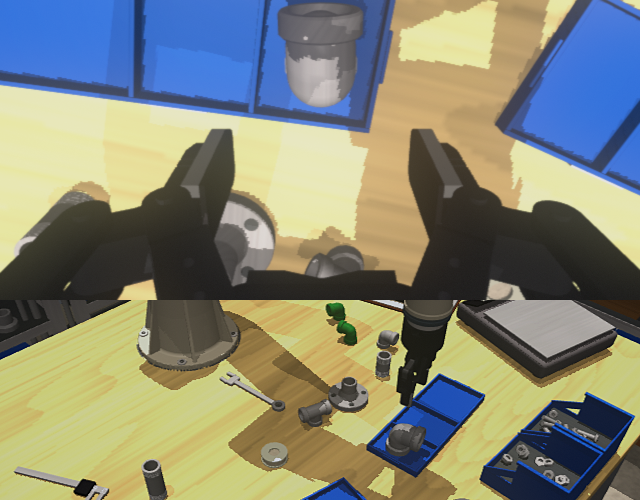

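The elbow stands in the outer narrow compartment, mouth at (320,20) away. Next is the tee.

```bash
python3 -m inch '[{"gripper":0.07,"tx":0.0,"ty":0.0,"tz":0.0,"spin":8.0},{"gripper":0.07,"tx":0.0,"ty":0.0,"tz":0.0,"spin":8.0},{"gripper":0.07,"tx":0.0,"ty":0.0,"tz":0.0,"spin":8.0},{"gripper":0.07,"tx":0.0,"ty":0.0,"tz":0.0,"spin":8.0},{"gripper":0.07,"tx":-0.02,"ty":0.015,"tz":0.0,"spin":0.0},{"gripper":0.07,"tx":-0.035,"ty":0.027,"tz":0.0,"spin":0.0},{"gripper":0.07,"tx":-0.035,"ty":0.027,"tz":0.0,"spin":0.0},{"gripper":0.07,"tx":-0.035,"ty":0.027,"tz":0.0,"spin":0.0}]'; python3 -m inch '[{"gripper":0.07,"tx":-0.025,"ty":0.019,"tz":0.01,"spin":0.0},{"gripper":0.07,"tx":-0.01,"ty":0.009,"tz":0.01,"spin":0.0},{"gripper":0.07,"tx":0.0,"ty":0.0,"tz":0.0,"spin":0.0},{"gripper":0.07,"tx":0.0,"ty":0.0,"tz":0.0,"spin":0.0},{"gripper":0.07,"tx":0.0,"ty":0.0,"tz":0.0,"spin":0.0},{"gripper":0.07,"tx":0.0,"ty":0.0,"tz":0.0,"spin":0.0},{"gripper":0.07,"tx":0.0,"ty":0.0,"tz":0.0,"spin":0.0},{"gripper":0.07,"tx":0.0,"ty":0.0,"tz":0.0,"spin":0.0}]'
cat > look.py <<'E'
import sys
from fit import *
from plan import show
n=sys.argv[1];q=[float(a) for a in sys.argv[2:5]];out=sys.argv[5]
f=grab_frame("wrist");im=f["pixels"].copy()
for r in masks_of("wrist",n)[:2]:
    m=r["pixels"].astype(np.float32);px=im[r["pixels"]].mean(0)
    x,e=fit(n,[(f,m)],q[:2],[q[2]]);print(round(float(r["conf"]),2),r["centre"],px.round(),x.round(2),round(e,3))
s=(sil(f,n,q)>.5).astype(np.uint8)
cs,_=cv2.findContours(s,0,2);cv2.drawContours(im,cs,-1,(255,0,0),1)
cv2.imwrite(out,im[:,:,::-1])
E
python3 look.py tee 430 10 -.31 pics/w5.png;python3 plan.py 430 10 -.31
```

```text
clock: 9.9
eef_pos: [467.9, 24.6, 149.2]
tcp_rot: [3.14, 0.003, -0.308]
contact_force: [0.5, -0.4, 0.4]
opening: 0.821
clock: 10.7
eef_pos: [429.3, 9.2, 131.4]
tcp_rot: [-3.141, -0.0, -0.309]
contact_force: [-0.5, -0.8, -0.1]
opening: 0.825
0.93 [236.4, 319.9] [126. 119. 112.] [ 4.3114e+02  9.3400e+00 -3.1000e-01] 0.032
0.66 [144.2, 520.2] [174. 167. 152.] [ 4.3e+02  1.0e+01 -3.1e-01] 1.0
t 10.8 p [429.1   9.1 131.3] rpy [-3.142 -0.    -0.309] open 0.818 F [0.3 0.1 1.3] q6 1.9
spin 0.08 after spin tx,ty [ 0.0006 -0.0011] | before spin [ 0.0006 -0.0011] z now 131.3
```

View pics/w5.png

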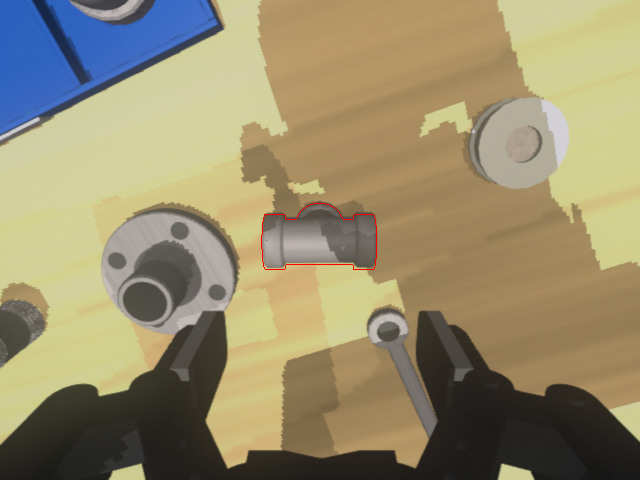

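The red outline lies on the tee (320,240), but its run is along the jaw direction, so I need a quarter turn. I'll also check where the wrench end at (388,325) is.

```bash
python3 - <<'E'
from rig import *
from h import *
f=grab_frame("wrist")
for uv in [(388,325),(388,305),(365,325)]: print(back(f,uv,5).round())
E
python3 -m inch '[{"gripper":0.06,"tx":0.0,"ty":0.0,"tz":0.0,"spin":-8.5},{"gripper":0.06,"tx":0.0,"ty":0.0,"tz":0.0,"spin":-8.5},{"gripper":0.06,"tx":0.0,"ty":0.0,"tz":0.0,"spin":-8.5},{"gripper":0.06,"tx":0.0,"ty":0.0,"tz":0.0,"spin":-8.5},{"gripper":0.06,"tx":0.0,"ty":0.0,"tz":0.0,"spin":-8.5},{"gripper":0.06,"tx":0.0,"ty":0.0,"tz":0.0,"spin":-8.5},{"gripper":0.06,"tx":0.0,"ty":0.0,"tz":0.0,"spin":-8.5},{"gripper":0.06,"tx":0.0,"ty":0.0,"tz":0.0,"spin":-8.5}]'; python3 plan.py 431 9.5 1.26
```

```text
[345. -16.   5.]
[360. -20.   5.]
[350.   0.   5.]
clock: 11.65
eef_pos: [428.9, 9.0, 131.3]
tcp_rot: [3.142, -0.0, 0.884]
contact_force: [0.3, -0.0, -0.1]
opening: 0.704
t 11.65 p [428.9   9.  131.3] rpy [ 3.142 -0.     0.884] open 0.704 F [ 0.3 -0.  -0.1] q6 0.7
spin -21.53 after spin tx,ty [0.0011 0.0018] | before spin [0.0017 0.0013] z now 131.3
```

```bash
python3 -m inch '[{"gripper":0.06,"tx":0.0,"ty":0.0,"tz":0.0,"spin":-7.2},{"gripper":0.06,"tx":0.0,"ty":0.0,"tz":0.0,"spin":-7.2},{"gripper":0.06,"tx":0.0,"ty":0.0,"tz":0.0,"spin":-7.1},{"gripper":0.06,"tx":0.001,"ty":0.002,"tz":0.02,"spin":0.0},{"gripper":0.06,"tx":0.0,"ty":0.0,"tz":0.035,"spin":0.0},{"gripper":0.06,"tx":0.0,"ty":0.0,"tz":0.035,"spin":0.0},{"gripper":0.06,"tx":0.0,"ty":0.0,"tz":0.02,"spin":0.0},{"gripper":0.06,"tx":0.0,"ty":0.0,"tz":0.003,"spin":0.0}]'; python3 -m inch '[{"gripper":0.02,"tx":0.0,"ty":0.0,"tz":0.0,"spin":0.0},{"gripper":0.02,"tx":0.0,"ty":0.0,"tz":0.0,"spin":0.0},{"gripper":0.02,"tx":0.0,"ty":0.0,"tz":0.0,"spin":0.0},{"gripper":0.02,"tx":0.0,"ty":0.0,"tz":0.0,"spin":0.0},{"gripper":0.02,"tx":0.0,"ty":0.0,"tz":0.0,"spin":0.0},{"gripper":0.02,"tx":0.0,"ty":0.0,"tz":0.0,"spin":0.0},{"gripper":0.02,"tx":0.0,"ty":0.0,"tz":0.0,"spin":0.0},{"gripper":0.02,"tx":0.0,"ty":0.0,"tz":0.0,"spin":0.0}]' 50;python3 plan.py 637.6 -128 1.26
```

```text
clock: 12.45
eef_pos: [429.5, 9.3, 16.4]
tcp_rot: [-3.138, 0.001, 1.253]
contact_force: [-0.6, -0.7, -0.5]
opening: 0.702
clock: 13.25
eef_pos: [432.0, 9.4, 19.5]
tcp_rot: [3.14, -0.001, 1.253]
contact_force: [-1.3, -0.5, 8.5]
opening: 0.315
t 13.25 p [432.    9.4  19.5] rpy [ 3.140e+00 -1.000e-03  1.253e+00] open 0.315 F [-1.3 -0.5  8.5] q6 0.34
spin -0.38 after spin tx,ty [-0.0679  0.2378] | before spin [-0.0663  0.2382] z now 19.5
```

```bash
python3 -m inch '[{"gripper":0.02,"tx":0.0,"ty":0.0,"tz":-0.01,"spin":0.0},{"gripper":0.02,"tx":0.0,"ty":0.0,"tz":-0.03,"spin":0.0},{"gripper":0.02,"tx":0.0,"ty":0.0,"tz":-0.03,"spin":0.0},{"gripper":0.02,"tx":-0.01,"ty":0.018,"tz":-0.02,"spin":0.0},{"gripper":0.02,"tx":-0.02,"ty":0.033,"tz":0.0,"spin":0.0},{"gripper":0.02,"tx":-0.022,"ty":0.036,"tz":0.0,"spin":0.0},{"gripper":0.02,"tx":-0.022,"ty":0.036,"tz":0.0,"spin":0.0},{"gripper":0.02,"tx":-0.022,"ty":0.036,"tz":0.0,"spin":0.0}]'; python3 -m inch '[{"gripper":0.02,"tx":-0.022,"ty":0.036,"tz":0.0,"spin":0.0},{"gripper":0.02,"tx":-0.018,"ty":0.03,"tz":0.0,"spin":0.0},{"gripper":0.02,"tx":-0.013,"ty":0.018,"tz":0.02,"spin":0.0},{"gripper":0.02,"tx":-0.004,"ty":0.006,"tz":0.02,"spin":0.0},{"gripper":0.02,"tx":0.0,"ty":0.0,"tz":0.01,"spin":0.0},{"gripper":0.02,"tx":0.0,"ty":0.0,"tz":0.0,"spin":0.0},{"gripper":0.02,"tx":0.0,"ty":0.0,"tz":0.0,"spin":0.0},{"gripper":0.02,"tx":0.0,"ty":0.0,"tz":0.0,"spin":0.0}]' ;python3 plan.py 620 -214 1.253
python3 - <<'E'
from rig import *
import cv2
f=grab_frame("wrist");g=grab_frame("scene")
import numpy as np
cv2.imwrite("pics/w6.png",np.vstack([f["pixels"][100:400],g["pixels"][130:430]])[:,:,::-1])
E
```

```text
clock: 14.05
eef_pos: [553.1, -132.9, 109.5]
tcp_rot: [3.141, -0.0, 1.253]
contact_force: [1.0, 0.2, -2.3]
opening: 0.313
clock: 14.85
eef_pos: [620.3, -213.3, 59.6]
tcp_rot: [3.14, -0.0, 1.254]
contact_force: [0.1, 0.2, -1.6]
opening: 0.315
t 14.85 p [ 620.3 -213.3   59.6] rpy [ 3.14  -0.     1.254] open 0.315 F [ 0.1  0.2 -1.6] q6 -0.02
spin 0.05 after spin tx,ty [-0.0007 -0.0001] | before spin [-0.0007 -0.0001] z now 59.6
```

View pics/w6.png

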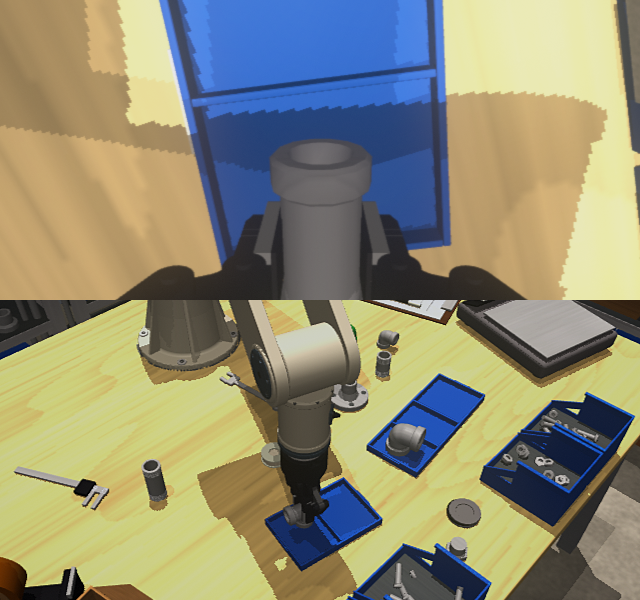

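The tee is held square over the right compartment (mouth at 320,155). Lowering.

```bash
python3 -m inch '[{"gripper":0.02,"tx":0.0,"ty":0.0,"tz":0.012,"spin":0.0},{"gripper":0.02,"tx":0.0,"ty":0.0,"tz":0.012,"spin":0.0},{"gripper":0.02,"tx":0.0,"ty":0.0,"tz":0.008,"spin":0.0},{"gripper":0.02,"tx":0.0,"ty":0.0,"tz":0.004,"spin":0.0},{"gripper":0.02,"tx":0.0,"ty":0.0,"tz":0.001,"spin":0.0},{"gripper":0.02,"tx":0.0,"ty":0.0,"tz":0.0,"spin":0.0},{"gripper":0.02,"tx":0.0,"ty":0.0,"tz":0.0,"spin":0.0},{"gripper":0.02,"tx":0.0,"ty":0.0,"tz":0.0,"spin":0.0}]'
```

```text
clock: 15.75
eef_pos: [618.9, -213.4, 22.5]
tcp_rot: [-3.139, -0.0, 1.253]
contact_force: [-9.4, 4.0, 20.1]
opening: 0.309
```

```bash
python3 -m inch '[{"gripper":0.055,"tx":0.0,"ty":0.0,"tz":0.0,"spin":0.0},{"gripper":0.055,"tx":0.0,"ty":0.0,"tz":0.0,"spin":0.0},{"gripper":0.055,"tx":0.0,"ty":0.0,"tz":0.0,"spin":0.0},{"gripper":0.055,"tx":0.0,"ty":0.0,"tz":-0.02,"spin":0.0},{"gripper":0.055,"tx":0.0,"ty":0.0,"tz":-0.04,"spin":0.0},{"gripper":0.055,"tx":0.0,"ty":0.0,"tz":-0.04,"spin":0.0},{"gripper":0.055,"tx":0.0,"ty":0.0,"tz":-0.03,"spin":0.0},{"gripper":0.055,"tx":0.0,"ty":0.0,"tz":0.0,"spin":0.0}]'
python3 plan.py 430.8 117.2 1.253
python3 - <<'E'
from rig import *
import cv2
f=grab_frame("wrist")
cv2.imwrite("pics/w7.png",f["pixels"][:,:,::-1])
E
```

```text
clock: 16.55
eef_pos: [622.7, -214.7, 156.0]
tcp_rot: [3.134, 0.0, 1.253]
contact_force: [0.3, 0.4, 0.9]
opening: 0.643
t 16.55 p [ 622.7 -214.7  156. ] rpy [3.134 0.    1.253] open 0.643 F [0.3 0.4 0.9] q6 -0.02
spin 0.02 after spin tx,ty [ 0.2553 -0.286 ] | before spin [ 0.2554 -0.2859] z now 156.0
```

View pics/w7.png

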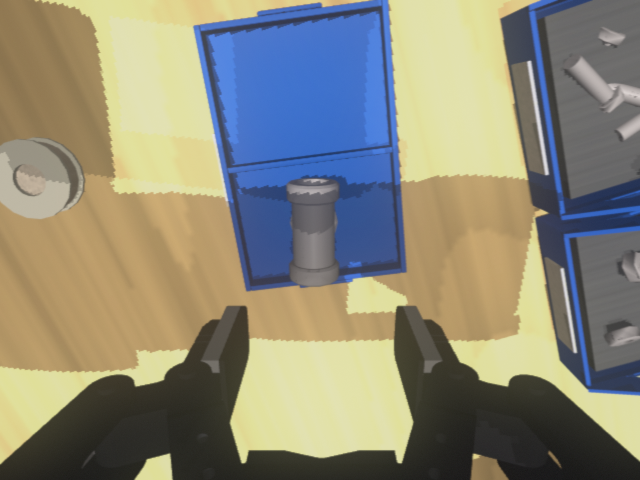

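The tee stands in the near compartment (315,230). Next, the flange.

```bash
python3 -m inch '[{"gripper":0.06,"tx":0.02,"ty":-0.02,"tz":0.0,"spin":0.0},{"gripper":0.06,"tx":0.03,"ty":-0.034,"tz":0.0,"spin":0.0},{"gripper":0.06,"tx":0.03,"ty":-0.034,"tz":0.0,"spin":0.0},{"gripper":0.06,"tx":0.03,"ty":-0.034,"tz":0.0,"spin":0.0},{"gripper":0.06,"tx":0.03,"ty":-0.034,"tz":0.0,"spin":0.0},{"gripper":0.06,"tx":0.03,"ty":-0.034,"tz":0.0,"spin":0.0},{"gripper":0.06,"tx":0.03,"ty":-0.034,"tz":0.0,"spin":0.0},{"gripper":0.06,"tx":0.03,"ty":-0.034,"tz":0.0,"spin":0.0}]';  python3 -m inch '[{"gripper":0.06,"tx":0.02,"ty":-0.022,"tz":0.01,"spin":0.0},{"gripper":0.06,"tx":0.005,"ty":-0.006,"tz":0.01,"spin":0.0},{"gripper":0.06,"tx":0.0,"ty":0.0,"tz":0.0,"spin":0.0},{"gripper":0.06,"tx":0.0,"ty":0.0,"tz":0.0,"spin":0.0},{"gripper":0.06,"tx":0.0,"ty":0.0,"tz":0.0,"spin":0.0},{"gripper":0.06,"tx":0.0,"ty":0.0,"tz":0.0,"spin":0.0},{"gripper":0.06,"tx":0.0,"ty":0.0,"tz":0.0,"spin":0.0},{"gripper":0.06,"tx":0.0,"ty":0.0,"tz":0.0,"spin":0.0}]'
python3 plan.py 430.8 117.2 1.253
python3 look.py flange 430.8 117.2 0 pics/w8.png
```

```text
clock: 17.4
eef_pos: [444.6, 86.4, 149.9]
tcp_rot: [-3.14, 0.001, 1.253]
contact_force: [0.7, 0.5, 0.7]
opening: 0.701
clock: 18.2
eef_pos: [428.1, 117.4, 131.5]
tcp_rot: [3.141, -0.0, 1.253]
contact_force: [-0.3, 0.4, -0.6]
opening: 0.703
t 18.2 p [428.1 117.4 131.5] rpy [ 3.141 -0.     1.253] open 0.703 F [-0.3  0.4 -0.6] q6 0.58
spin -0.03 after spin tx,ty [0.0006 0.0026] | before spin [0.0006 0.0026] z now 131.5
0.78 [224.7, 324.5] [134. 127. 123.] [4.3170e+02 1.1717e+02 2.2000e-01] 0.02
```

View pics/w8.png

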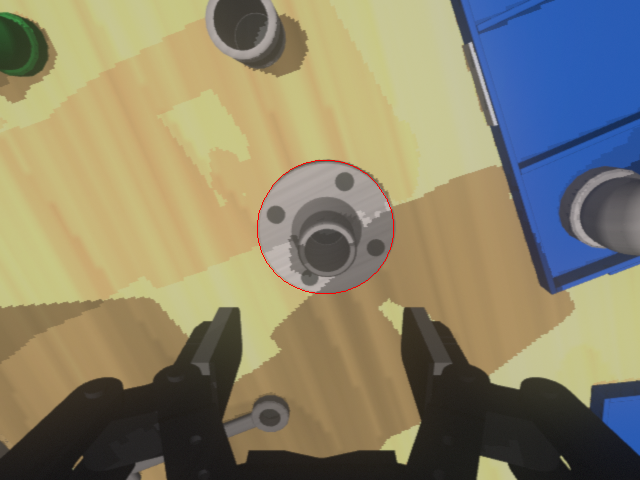

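The flange (325,225) matches the outline. Gripping its neck.

```bash
python3 -m inch '[{"gripper":0.06,"tx":0.001,"ty":0.003,"tz":0.02,"spin":0.0},{"gripper":0.06,"tx":0.0,"ty":0.0,"tz":0.035,"spin":0.0},{"gripper":0.06,"tx":0.0,"ty":0.0,"tz":0.03,"spin":0.0},{"gripper":0.06,"tx":0.0,"ty":0.0,"tz":0.015,"spin":0.0},{"gripper":0.06,"tx":0.0,"ty":0.0,"tz":0.006,"spin":0.0},{"gripper":0.06,"tx":0.0,"ty":0.0,"tz":0.0,"spin":0.0},{"gripper":0.02,"tx":0.0,"ty":0.0,"tz":0.0,"spin":0.0},{"gripper":0.02,"tx":0.0,"ty":0.0,"tz":0.0,"spin":0.0}]' 80; python3 -m inch '[{"gripper":0.02,"tx":0.0,"ty":0.0,"tz":0.0,"spin":0.0},{"gripper":0.02,"tx":0.0,"ty":0.0,"tz":0.0,"spin":0.0},{"gripper":0.02,"tx":0.0,"ty":0.0,"tz":0.0,"spin":0.0},{"gripper":0.02,"tx":0.0,"ty":0.0,"tz":0.0,"spin":0.0},{"gripper":0.02,"tx":0.0,"ty":0.0,"tz":0.0,"spin":0.0},{"gripper":0.02,"tx":0.0,"ty":0.0,"tz":0.0,"spin":0.0},{"gripper":0.02,"tx":0.0,"ty":0.0,"tz":0.0,"spin":0.0},{"gripper":0.02,"tx":0.0,"ty":0.0,"tz":0.0,"spin":0.0}]' 80;python3 plan.py 596.3 266.3 1.253
```

```text
clock: 19.1
eef_pos: [431.8, 118.0, 26.3]
tcp_rot: [3.14, -0.001, 1.253]
contact_force: [-7.7, -3.0, 42.0]
opening: 0.382
clock: 19.9
eef_pos: [431.8, 118.0, 26.6]
tcp_rot: [3.14, -0.001, 1.253]
contact_force: [-1.4, -1.2, 7.8]
opening: 0.375
t 19.9 p [431.8 118.   26.6] rpy [ 3.140e+00 -1.000e-03  1.253e+00] open 0.375 F [-1.4 -1.2  7.8] q6 0.58
spin 0.02 after spin tx,ty [0.1923 0.1099] | before spin [0.1922 0.11  ] z now 26.6
```

```bash
python3 -m inch '[{"gripper":0.02,"tx":0.0,"ty":0.0,"tz":-0.01,"spin":0.0},{"gripper":0.02,"tx":0.0,"ty":0.0,"tz":-0.03,"spin":0.0},{"gripper":0.02,"tx":0.0,"ty":0.0,"tz":-0.03,"spin":0.0},{"gripper":0.02,"tx":0.015,"ty":0.01,"tz":-0.02,"spin":0.0},{"gripper":0.02,"tx":0.03,"ty":0.015,"tz":0.0,"spin":0.0},{"gripper":0.02,"tx":0.035,"ty":0.02,"tz":0.0,"spin":0.0},{"gripper":0.02,"tx":0.035,"ty":0.02,"tz":0.0,"spin":0.0},{"gripper":0.02,"tx":0.035,"ty":0.02,"tz":0.0,"spin":0.0}]'; python3 -m inch '[{"gripper":0.02,"tx":0.025,"ty":0.015,"tz":0.0,"spin":0.0},{"gripper":0.02,"tx":0.013,"ty":0.008,"tz":0.01,"spin":0.0},{"gripper":0.02,"tx":0.004,"ty":0.002,"tz":0.02,"spin":0.0},{"gripper":0.02,"tx":0.0,"ty":0.0,"tz":0.02,"spin":0.0},{"gripper":0.02,"tx":0.0,"ty":0.0,"tz":0.0,"spin":0.0},{"gripper":0.02,"tx":0.0,"ty":0.0,"tz":0.0,"spin":0.0},{"gripper":0.02,"tx":0.0,"ty":0.0,"tz":0.0,"spin":0.0},{"gripper":0.02,"tx":0.0,"ty":0.0,"tz":0.0,"spin":0.0}]' ;python3 plan.py 596.3 266.3 1.253
python3 - <<'E'
from rig import *
import cv2
f=grab_frame("wrist");g=grab_frame("scene")
import numpy as np
cv2.imwrite("pics/w9.png",np.vstack([f["pixels"][100:400],g["pixels"][130:430]])[:,:,::-1])
E
```

```text
clock: 20.7
eef_pos: [559.1, 234.7, 116.2]
tcp_rot: [-3.142, 0.0, 1.253]
contact_force: [0.5, -0.5, -5.2]
opening: 0.374
clock: 21.5
eef_pos: [596.1, 266.1, 66.8]
tcp_rot: [3.14, -0.001, 1.253]
contact_force: [0.4, -0.5, -5.4]
opening: 0.371
t 21.5 p [596.1 266.1  66.8] rpy [ 3.140e+00 -1.000e-03  1.253e+00] open 0.371 F [ 0.4 -0.5 -5.4] q6 0.74
spin 0.01 after spin tx,ty [0.0003 0.0001] | before spin [0.0003 0.0001] z now 66.8
```

View pics/w9.png

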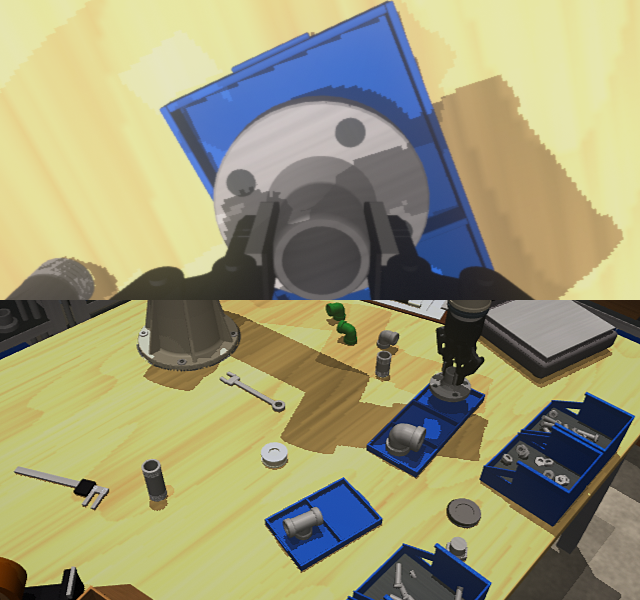

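The flange hangs level over the wide compartment. Lowering.

```bash
python3 -m inch '[{"gripper":0.02,"tx":0.0,"ty":0.0,"tz":0.01,"spin":0.0},{"gripper":0.02,"tx":0.0,"ty":0.0,"tz":0.01,"spin":0.0},{"gripper":0.02,"tx":0.0,"ty":0.0,"tz":0.008,"spin":0.0},{"gripper":0.02,"tx":0.0,"ty":0.0,"tz":0.005,"spin":0.0},{"gripper":0.02,"tx":0.0,"ty":0.0,"tz":0.003,"spin":0.0},{"gripper":0.02,"tx":0.0,"ty":0.0,"tz":0.001,"spin":0.0},{"gripper":0.02,"tx":0.0,"ty":0.0,"tz":0.0,"spin":0.0},{"gripper":0.02,"tx":0.0,"ty":0.0,"tz":0.0,"spin":0.0}]'
```

```text
clock: 22.4
eef_pos: [594.6, 265.5, 29.6]
tcp_rot: [-3.14, 0.001, 1.253]
contact_force: [-9.9, -4.3, 13.3]
opening: 0.375
```

Resting on the floor, releasing.

```bash
python3 -m inch '[{"gripper":0.055,"tx":0.0,"ty":0.0,"tz":0.0,"spin":0.0},{"gripper":0.055,"tx":0.0,"ty":0.0,"tz":0.0,"spin":0.0},{"gripper":0.055,"tx":0.0,"ty":0.0,"tz":0.0,"spin":0.0},{"gripper":0.055,"tx":0.0,"ty":0.0,"tz":-0.02,"spin":0.0},{"gripper":0.055,"tx":0.0,"ty":0.0,"tz":-0.04,"spin":0.0},{"gripper":0.055,"tx":0.0,"ty":0.0,"tz":-0.04,"spin":0.0},{"gripper":0.055,"tx":0.0,"ty":0.0,"tz":-0.03,"spin":0.0},{"gripper":0.055,"tx":0.0,"ty":0.0,"tz":0.0,"spin":0.0}]'
python3 plan.py 427 241.6 1.253
python3 look.py flange 596 266 0 pics/w10.png
```

```text
clock: 23.2
eef_pos: [598.3, 267.2, 163.3]
tcp_rot: [3.135, -0.006, 1.253]
contact_force: [1.0, -0.2, -0.9]
opening: 0.642
t 23.2 p [598.3 267.2 163.3] rpy [ 3.135 -0.006  1.253] open 0.642 F [ 1.  -0.2 -0.9] q6 0.74
spin 0.02 after spin tx,ty [-0.0778 -0.1547] | before spin [-0.0778 -0.1548] z now 163.3
0.74 [225.3, 315.5] [151. 146. 146.] [5.9439e+02 2.6389e+02 2.7000e-01] 0.013
```

View pics/w10.png

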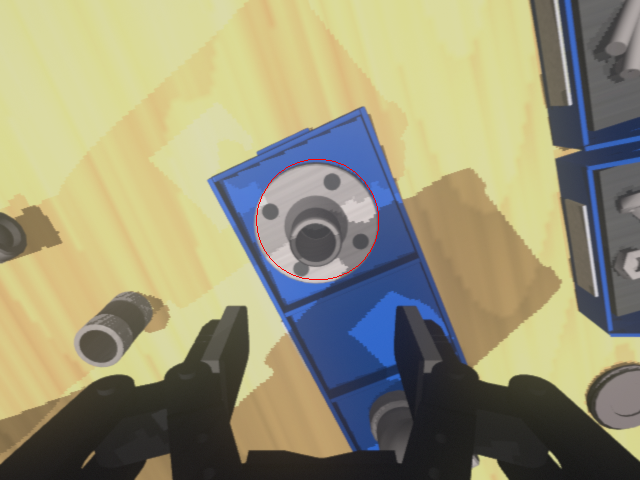

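The flange sits centred in the wide compartment (318,222). Next, the short nipple.

```bash
python3 -m inch '[{"gripper":0.06,"tx":-0.01,"ty":-0.02,"tz":0.0,"spin":0.0},{"gripper":0.06,"tx":-0.018,"ty":-0.036,"tz":0.0,"spin":0.0},{"gripper":0.06,"tx":-0.018,"ty":-0.036,"tz":0.0,"spin":0.0},{"gripper":0.06,"tx":-0.018,"ty":-0.036,"tz":0.0,"spin":0.0},{"gripper":0.06,"tx":-0.01,"ty":-0.02,"tz":0.01,"spin":0.0},{"gripper":0.06,"tx":-0.004,"ty":-0.007,"tz":0.02,"spin":0.0},{"gripper":0.06,"tx":0.0,"ty":0.0,"tz":0.0,"spin":0.0},{"gripper":0.06,"tx":0.0,"ty":0.0,"tz":0.0,"spin":0.0}]'
python3 -m inch '[{"gripper":0.06,"tx":0.0,"ty":0.0,"tz":0.0,"spin":0.0},{"gripper":0.06,"tx":0.0,"ty":0.0,"tz":0.0,"spin":0.0},{"gripper":0.06,"tx":0.0,"ty":0.0,"tz":0.0,"spin":0.0},{"gripper":0.06,"tx":0.0,"ty":0.0,"tz":0.0,"spin":0.0},{"gripper":0.06,"tx":0.0,"ty":0.0,"tz":0.0,"spin":0.0},{"gripper":0.06,"tx":0.0,"ty":0.0,"tz":0.0,"spin":0.0},{"gripper":0.06,"tx":0.0,"ty":0.0,"tz":0.0,"spin":0.0},{"gripper":0.06,"tx":0.0,"ty":0.0,"tz":0.0,"spin":0.0}]'
python3 plan.py 427 241.6 1.253
python3 look.py short_nipple 427 241.6 0 pics/w11.png
```

```text
clock: 24.1
eef_pos: [423.6, 240.0, 127.6]
tcp_rot: [-3.14, 0.001, 1.253]
contact_force: [-0.2, -0.1, -0.4]
opening: 0.703
clock: 24.9
eef_pos: [423.8, 240.1, 128.3]
tcp_rot: [3.142, 0.0, 1.253]
contact_force: [0.0, -0.1, -0.6]
opening: 0.701
t 24.9 p [423.8 240.1 128.3] rpy [3.142 0.    1.253] open 0.701 F [ 0.  -0.1 -0.6] q6 0.83
spin 0.02 after spin tx,ty [0.0024 0.0026] | before spin [0.0024 0.0026] z now 128.3
0.76 [241.9, 332.4] [104.  98.  88.] [4.2872e+02 2.4061e+02 2.0000e-01] 0.029
0.31 [107.0, 573.6] [140. 135. 135.] [427.  241.6   0. ] 1.0
```

View pics/w11.png

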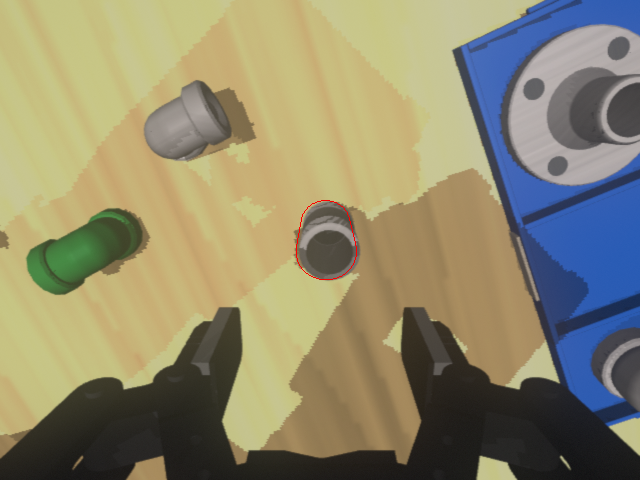

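The nipple (327,240) matches the prediction. Gripping it.

```bash
python3 -m inch '[{"gripper":0.06,"tx":0.002,"ty":0.004,"tz":0.02,"spin":0.0},{"gripper":0.06,"tx":0.0,"ty":0.0,"tz":0.035,"spin":0.0},{"gripper":0.06,"tx":0.0,"ty":0.0,"tz":0.03,"spin":0.0},{"gripper":0.06,"tx":0.0,"ty":0.0,"tz":0.015,"spin":0.0},{"gripper":0.06,"tx":0.0,"ty":0.0,"tz":0.004,"spin":0.0},{"gripper":0.06,"tx":0.0,"ty":0.0,"tz":0.0,"spin":0.0},{"gripper":0.02,"tx":0.0,"ty":0.0,"tz":0.0,"spin":0.0},{"gripper":0.02,"tx":0.0,"ty":0.0,"tz":0.0,"spin":0.0}]' 50; python3 -m inch '[{"gripper":0.02,"tx":0.0,"ty":0.0,"tz":0.0,"spin":0.0},{"gripper":0.02,"tx":0.0,"ty":0.0,"tz":0.0,"spin":0.0},{"gripper":0.02,"tx":0.0,"ty":0.0,"tz":0.0,"spin":0.0},{"gripper":0.02,"tx":0.0,"ty":0.0,"tz":0.0,"spin":0.0},{"gripper":0.02,"tx":0.0,"ty":0.0,"tz":0.0,"spin":0.0},{"gripper":0.02,"tx":0.0,"ty":0.0,"tz":0.0,"spin":0.0},{"gripper":0.02,"tx":0.0,"ty":0.0,"tz":0.0,"spin":0.0},{"gripper":0.02,"tx":0.0,"ty":0.0,"tz":0.0,"spin":0.0}]' 50;python3 plan.py 606 165 1.253
```

```text
clock: 25.8
eef_pos: [429.0, 241.3, 25.4]
tcp_rot: [3.14, -0.001, 1.253]
contact_force: [-4.4, 0.1, 16.8]
opening: 0.386
clock: 26.6
eef_pos: [428.9, 241.3, 25.5]
tcp_rot: [3.14, -0.001, 1.253]
contact_force: [-0.8, -0.0, 7.7]
opening: 0.382
t 26.6 p [428.9 241.3  25.5] rpy [ 3.140e+00 -1.000e-03  1.253e+00] open 0.382 F [-0.8 -0.   7.7] q6 0.83
spin 0.02 after spin tx,ty [-0.0171  0.1921] | before spin [-0.0172  0.192 ] z now 25.5
```

```bash
python3 -m inch '[{"gripper":0.02,"tx":0.0,"ty":0.0,"tz":-0.01,"spin":0.0},{"gripper":0.02,"tx":0.0,"ty":0.0,"tz":-0.03,"spin":0.0},{"gripper":0.02,"tx":0.0,"ty":0.0,"tz":-0.04,"spin":0.0},{"gripper":0.02,"tx":0.0,"ty":0.01,"tz":-0.03,"spin":0.0},{"gripper":0.02,"tx":-0.002,"ty":0.03,"tz":0.0,"spin":0.0},{"gripper":0.02,"tx":-0.004,"ty":0.04,"tz":0.0,"spin":0.0},{"gripper":0.02,"tx":-0.004,"ty":0.04,"tz":0.0,"spin":0.0},{"gripper":0.02,"tx":-0.004,"ty":0.04,"tz":0.0,"spin":0.0}]'; python3 -m inch '[{"gripper":0.02,"tx":-0.003,"ty":0.022,"tz":0.0,"spin":0.0},{"gripper":0.02,"tx":0.0,"ty":0.008,"tz":0.01,"spin":0.0},{"gripper":0.02,"tx":0.0,"ty":0.002,"tz":0.02,"spin":0.0},{"gripper":0.02,"tx":0.0,"ty":0.0,"tz":0.03,"spin":0.0},{"gripper":0.02,"tx":0.0,"ty":0.0,"tz":0.0,"spin":0.0},{"gripper":0.02,"tx":0.0,"ty":0.0,"tz":0.0,"spin":0.0},{"gripper":0.02,"tx":0.0,"ty":0.0,"tz":0.0,"spin":0.0},{"gripper":0.02,"tx":0.0,"ty":0.0,"tz":0.0,"spin":0.0}]' ;python3 plan.py 606 165 1.253
python3 - <<'E'
from rig import *
import cv2
f=grab_frame("wrist");g=grab_frame("scene")
import numpy as np
cv2.imwrite("pics/w12.png",np.vstack([f["pixels"][100:400],g["pixels"][130:430]])[:,:,::-1])
E
```

```text
clock: 27.4
eef_pos: [577.2, 176.8, 135.6]
tcp_rot: [3.141, -0.001, 1.254]
contact_force: [0.5, 1.2, -2.7]
opening: 0.384
clock: 28.2
eef_pos: [606.0, 165.2, 75.9]
tcp_rot: [3.14, -0.001, 1.254]
contact_force: [0.7, 1.0, -1.1]
opening: 0.379
t 28.2 p [606.  165.2  75.9] rpy [ 3.140e+00 -1.000e-03  1.254e+00] open 0.379 F [ 0.7  1.  -1.1] q6 0.58
spin 0.04 after spin tx,ty [-0.0002  0.    ] | before spin [-0.0002  0.    ] z now 75.9
```

View pics/w12.png

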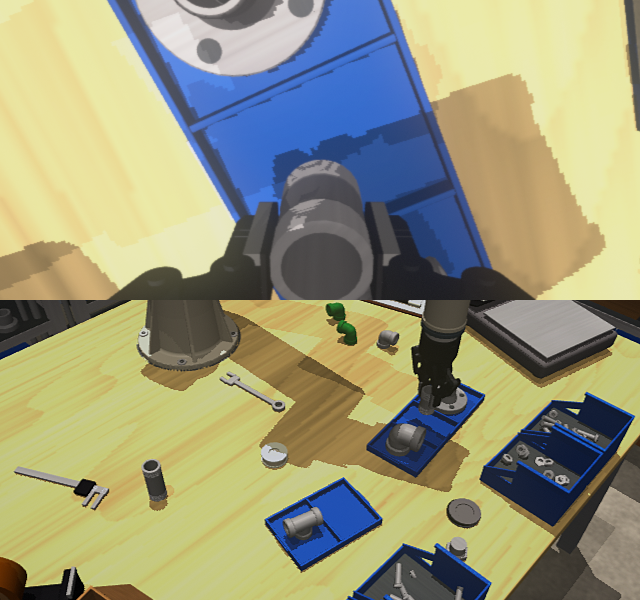

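The nipple is held upright (320,230), clear of the flange and elbow. Target z is 28.5, 47 mm down.

```bash
python3 -m inch '[{"gripper":0.02,"tx":0.0,"ty":0.0,"tz":0.015,"spin":0.0},{"gripper":0.02,"tx":0.0,"ty":0.0,"tz":0.015,"spin":0.0},{"gripper":0.02,"tx":0.0,"ty":0.0,"tz":0.01,"spin":0.0},{"gripper":0.02,"tx":0.0,"ty":0.0,"tz":0.005,"spin":0.0},{"gripper":0.02,"tx":0.0,"ty":0.0,"tz":0.002,"spin":0.0},{"gripper":0.02,"tx":0.0,"ty":0.0,"tz":0.0,"spin":0.0},{"gripper":0.02,"tx":0.0,"ty":0.0,"tz":0.0,"spin":0.0},{"gripper":0.02,"tx":0.0,"ty":0.0,"tz":0.0,"spin":0.0}]'; python3 -m inch '[{"gripper":0.055,"tx":0.0,"ty":0.0,"tz":0.0,"spin":0.0},{"gripper":0.055,"tx":0.0,"ty":0.0,"tz":0.0,"spin":0.0},{"gripper":0.055,"tx":0.0,"ty":0.0,"tz":0.0,"spin":0.0},{"gripper":0.055,"tx":0.0,"ty":0.0,"tz":-0.02,"spin":0.0},{"gripper":0.055,"tx":0.0,"ty":0.0,"tz":-0.04,"spin":0.0},{"gripper":0.055,"tx":0.0,"ty":0.0,"tz":-0.04,"spin":0.0},{"gripper":0.055,"tx":0.0,"ty":0.0,"tz":-0.03,"spin":0.0},{"gripper":0.055,"tx":0.0,"ty":0.0,"tz":0.0,"spin":0.0}]'
python3 plan.py 367 330.7 .06
python3 look.py short_nipple 606 165 0 pics/w13.png
```

```text
clock: 29.1
eef_pos: [604.0, 164.4, 28.5]
tcp_rot: [-3.139, 0.001, 1.253]
contact_force: [-10.2, -2.5, 23.3]
opening: 0.382
clock: 29.9
eef_pos: [608.1, 165.5, 161.7]
tcp_rot: [3.135, -0.004, 1.253]
contact_force: [-0.1, 0.8, -0.0]
opening: 0.647
t 29.9 p [608.1 165.5 161.7] rpy [ 3.135 -0.004  1.253] open 0.647 F [-0.1  0.8 -0. ] q6 0.58
spin 68.37 after spin tx,ty [-0.2308 -0.1794] | before spin [ 0.0817 -0.2807] z now 161.7
0.59 [236.6, 320.4] [103. 103. 113.] [6.0352e+02 1.6280e+02 1.2000e-01] 0.019
```

View pics/w13.png

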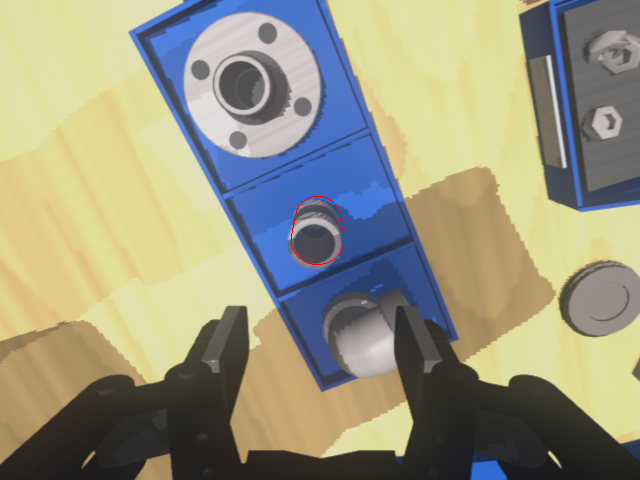

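The nipple stands mid-compartment (317,232), with the flange and large elbow either side. Now the small elbow.

```bash
python3 -m inch '[{"gripper":0.06,"tx":0.0,"ty":0.0,"tz":0.0,"spin":8.55},{"gripper":0.06,"tx":0.0,"ty":0.0,"tz":0.0,"spin":8.55},{"gripper":0.06,"tx":0.0,"ty":0.0,"tz":0.0,"spin":8.55},{"gripper":0.06,"tx":0.0,"ty":0.0,"tz":0.0,"spin":8.55},{"gripper":0.06,"tx":0.0,"ty":0.0,"tz":0.0,"spin":8.55},{"gripper":0.06,"tx":0.0,"ty":0.0,"tz":0.0,"spin":8.55},{"gripper":0.06,"tx":0.0,"ty":0.0,"tz":0.0,"spin":8.55},{"gripper":0.06,"tx":0.0,"ty":0.0,"tz":0.0,"spin":8.5}]'; python3 -m inch '[{"gripper":0.06,"tx":-0.02,"ty":-0.016,"tz":0.0,"spin":0.0},{"gripper":0.06,"tx":-0.034,"ty":-0.026,"tz":0.0,"spin":0.0},{"gripper":0.06,"tx":-0.034,"ty":-0.026,"tz":0.0,"spin":0.0},{"gripper":0.06,"tx":-0.034,"ty":-0.026,"tz":0.0,"spin":0.0},{"gripper":0.06,"tx":-0.034,"ty":-0.026,"tz":0.0,"spin":0.0},{"gripper":0.06,"tx":-0.034,"ty":-0.026,"tz":0.01,"spin":0.0},{"gripper":0.06,"tx":-0.025,"ty":-0.02,"tz":0.01,"spin":0.0},{"gripper":0.06,"tx":-0.012,"ty":-0.01,"tz":0.01,"spin":0.0}]';python3 plan.py 367 330.7 .06
python3 -m inch '[{"gripper":0.06,"tx":0.0,"ty":0.0,"tz":0.0,"spin":0.0},{"gripper":0.06,"tx":0.0,"ty":0.0,"tz":0.0,"spin":0.0},{"gripper":0.06,"tx":0.0,"ty":0.0,"tz":0.0,"spin":0.0},{"gripper":0.06,"tx":0.0,"ty":0.0,"tz":0.0,"spin":0.0},{"gripper":0.06,"tx":0.0,"ty":0.0,"tz":0.0,"spin":0.0},{"gripper":0.06,"tx":0.0,"ty":0.0,"tz":0.0,"spin":0.0},{"gripper":0.06,"tx":0.0,"ty":0.0,"tz":0.0,"spin":0.0},{"gripper":0.06,"tx":0.0,"ty":0.0,"tz":0.0,"spin":0.0}]';python3 plan.py 367 330.7 .06
python3 look.py small_elbow 359.2 330.1 .07 pics/w14.png
```

```text
clock: 30.8
eef_pos: [604.2, 164.4, 155.0]
tcp_rot: [3.141, 0.003, 0.054]
contact_force: [-0.3, -1.3, 0.9]
opening: 0.702
clock: 31.6
eef_pos: [365.0, 326.9, 125.3]
tcp_rot: [3.14, 0.003, 0.062]
contact_force: [0.7, 0.8, 0.1]
opening: 0.702
t 31.6 p [365.  326.9 125.3] rpy [3.14e+00 3.00e-03 6.20e-02] open 0.702 F [0.7 0.8 0.1] q6 2.24
spin 0.11 after spin tx,ty [ 0.0022 -0.0037] | before spin [ 0.0022 -0.0037] z now 125.3
clock: 32.4
eef_pos: [368.2, 326.7, 127.4]
tcp_rot: [-3.141, -0.0, 0.06]
contact_force: [-0.5, -1.0, -0.6]
opening: 0.701
t 32.4 p [368.2 326.7 127.4] rpy [-3.141 -0.     0.06 ] open 0.701 F [-0.5 -1.  -0.6] q6 2.23
spin 0.01 after spin tx,ty [-0.001  -0.0041] | before spin [-0.001  -0.0041] z now 127.4
0.86 [434.8, 299.3] [51. 69. 40.] [3.592e+02 3.301e+02 7.000e-02] 1.0
0.73 [233.5, 318.7] [112. 105.  97.] [3.5991e+02 3.2729e+02 1.2000e-01] 0.062
```

View pics/w14.png

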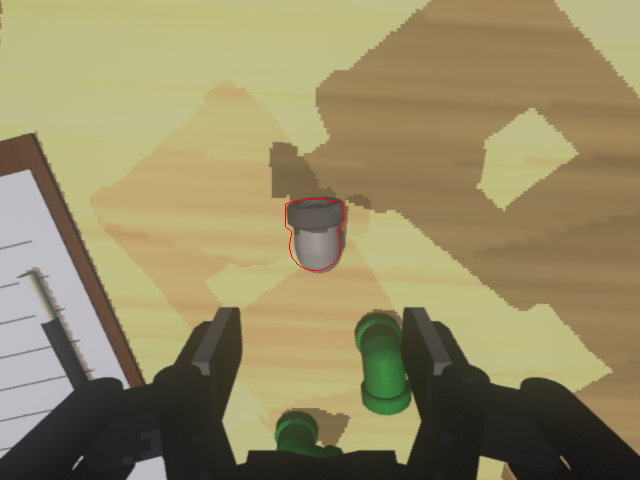

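```bash
python3 - <<'E'
from rig import *
from h import *
f=grab_frame("wrist")
for uv,z in [((378,312),0),((378,312),50),((356,335),20),((318,235),33)]: print(uv,z,back(f,uv,z).round())
E
```

```text
(378, 312) 0 [308. 281.   0.]
(378, 312) 50 [333. 291.  50.]
(356, 335) 20 [300. 298.  20.]
(318, 235) 33 [374. 328.  33.]
```

The green piece stays at x < 333, so the finger lane at x ≈ 357–379 is clear. The grey elbow (318,235) is about 2 mm right of the outline, so I correct and grip.

```bash
python3 -m inch '[{"gripper":0.06,"tx":0.0,"ty":-0.002,"tz":0.02,"spin":-3.4},{"gripper":0.06,"tx":0.0,"ty":0.0,"tz":0.035,"spin":0.0},{"gripper":0.06,"tx":0.0,"ty":0.0,"tz":0.03,"spin":0.0},{"gripper":0.06,"tx":0.0,"ty":0.0,"tz":0.018,"spin":0.0},{"gripper":0.06,"tx":0.0,"ty":0.0,"tz":0.005,"spin":0.0},{"gripper":0.06,"tx":0.0,"ty":0.0,"tz":0.0,"spin":0.0},{"gripper":0.02,"tx":0.0,"ty":0.0,"tz":0.0,"spin":0.0},{"gripper":0.02,"tx":0.0,"ty":0.0,"tz":0.0,"spin":0.0}]' 50; python3 -m inch '[{"gripper":0.02,"tx":0.0,"ty":0.0,"tz":0.0,"spin":0.0},{"gripper":0.02,"tx":0.0,"ty":0.0,"tz":0.0,"spin":0.0},{"gripper":0.02,"tx":0.0,"ty":0.0,"tz":0.0,"spin":0.0},{"gripper":0.02,"tx":0.0,"ty":0.0,"tz":0.0,"spin":0.0},{"gripper":0.02,"tx":0.0,"ty":0.0,"tz":0.0,"spin":0.0},{"gripper":0.02,"tx":0.0,"ty":0.0,"tz":0.0,"spin":0.0},{"gripper":0.02,"tx":0.0,"ty":0.0,"tz":0.0,"spin":0.0},{"gripper":0.02,"tx":0.0,"ty":0.0,"tz":0.0,"spin":0.0}]' 50;python3 plan.py 638 -124 .12
```

```text
clock: 33.35
eef_pos: [368.6, 329.3, 20.4]
tcp_rot: [-3.14, -0.002, 0.12]
contact_force: [-0.1, -0.0, 0.9]
opening: 0.369
clock: 34.15
eef_pos: [368.7, 329.3, 20.6]
tcp_rot: [-3.14, -0.002, 0.12]
contact_force: [-1.5, -1.2, 6.0]
opening: 0.316
t 34.15 p [368.7 329.3  20.6] rpy [-3.14e+00 -2.00e-03  1.20e-01] open 0.316 F [-1.5 -1.2  6. ] q6 2.18
spin -0.01 after spin tx,ty [0.2131 0.4823] | before spin [0.2133 0.4822] z now 20.6
```

```bash
python3 -m inch '[{"gripper":0.02,"tx":0.0,"ty":0.0,"tz":-0.01,"spin":0.0},{"gripper":0.02,"tx":0.0,"ty":0.0,"tz":-0.03,"spin":0.0},{"gripper":0.02,"tx":0.0,"ty":0.0,"tz":-0.04,"spin":0.0},{"gripper":0.02,"tx":0.004,"ty":0.01,"tz":-0.03,"spin":0.0},{"gripper":0.02,"tx":0.012,"ty":0.026,"tz":0.0,"spin":0.0},{"gripper":0.02,"tx":0.018,"ty":0.04,"tz":0.0,"spin":0.0},{"gripper":0.02,"tx":0.018,"ty":0.04,"tz":0.0,"spin":0.0},{"gripper":0.02,"tx":0.018,"ty":0.04,"tz":0.0,"spin":0.0}]'; python3 -m inch '[{"gripper":0.02,"tx":0.018,"ty":0.04,"tz":0.0,"spin":0.0},{"gripper":0.02,"tx":0.018,"ty":0.04,"tz":0.0,"spin":0.0},{"gripper":0.02,"tx":0.018,"ty":0.04,"tz":0.0,"spin":0.0},{"gripper":0.02,"tx":0.018,"ty":0.04,"tz":0.0,"spin":0.0},{"gripper":0.02,"tx":0.018,"ty":0.04,"tz":0.0,"spin":0.0},{"gripper":0.02,"tx":0.018,"ty":0.04,"tz":0.0,"spin":0.0},{"gripper":0.02,"tx":0.014,"ty":0.035,"tz":0.0,"spin":0.0},{"gripper":0.02,"tx":0.01,"ty":0.025,"tz":0.0,"spin":0.0}]' ;python3 plan.py 636 -118 .12
```

```text
clock: 34.95
eef_pos: [456.8, 180.9, 130.6]
tcp_rot: [-3.141, -0.001, 0.12]
contact_force: [0.2, 0.2, -1.7]
opening: 0.313
clock: 35.75
eef_pos: [624.0, -102.4, 130.4]
tcp_rot: [3.141, -0.001, 0.119]
contact_force: [-0.3, 0.2, -1.8]
opening: 0.313
t 35.75 p [ 624.  -102.4  130.4] rpy [ 3.141e+00 -1.000e-03  1.190e-01] open 0.313 F [-0.3  0.2 -1.8] q6 1.29
spin -0.09 after spin tx,ty [0.01  0.017] | before spin [0.01   0.0169] z now 130.4
```

```bash
python3 -m inch '[{"gripper":0.02,"tx":0.007,"ty":0.012,"tz":0.01,"spin":0.0},{"gripper":0.02,"tx":0.002,"ty":0.004,"tz":0.025,"spin":0.0},{"gripper":0.02,"tx":0.0,"ty":0.0,"tz":0.025,"spin":0.0},{"gripper":0.02,"tx":0.0,"ty":0.0,"tz":0.0,"spin":0.0},{"gripper":0.02,"tx":0.0,"ty":0.0,"tz":0.0,"spin":0.0},{"gripper":0.02,"tx":0.0,"ty":0.0,"tz":0.0,"spin":0.0},{"gripper":0.02,"tx":0.0,"ty":0.0,"tz":0.0,"spin":0.0},{"gripper":0.02,"tx":0.0,"ty":0.0,"tz":0.0,"spin":0.0}]';python3 plan.py 636 -118 .12
python3 - <<'E'
from rig import *
import cv2
f=grab_frame("wrist");g=grab_frame("scene")
import numpy as np
cv2.imwrite("pics/w15.png",np.vstack([f["pixels"][100:400],g["pixels"][130:430]])[:,:,::-1])
E
```

```text
clock: 36.55
eef_pos: [634.5, -114.6, 70.5]
tcp_rot: [3.141, -0.002, 0.12]
contact_force: [0.1, 0.5, -1.2]
opening: 0.31
t 36.55 p [ 634.5 -114.6   70.5] rpy [ 3.141e+00 -2.000e-03  1.200e-01] open 0.31 F [ 0.1  0.5 -1.2] q6 1.27
spin 0.0 after spin tx,ty [0.0011 0.0035] | before spin [0.0011 0.0035] z now 70.5
```

View pics/w15.png

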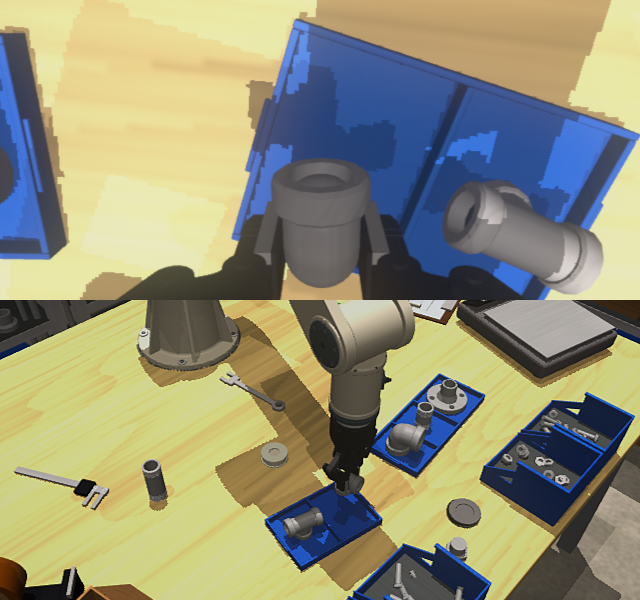

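The elbow is over the left compartment and the tee is to the right (525,235) with clearance. Lowering, and I'll open only to 50 mm.

```bash
python3 -m inch '[{"gripper":0.02,"tx":0.0,"ty":0.001,"tz":0.015,"spin":0.0},{"gripper":0.02,"tx":0.0,"ty":0.0,"tz":0.015,"spin":0.0},{"gripper":0.02,"tx":0.0,"ty":0.0,"tz":0.01,"spin":0.0},{"gripper":0.02,"tx":0.0,"ty":0.0,"tz":0.005,"spin":0.0},{"gripper":0.02,"tx":0.0,"ty":0.0,"tz":0.002,"spin":0.0},{"gripper":0.02,"tx":0.0,"ty":0.0,"tz":0.0,"spin":0.0},{"gripper":0.02,"tx":0.0,"ty":0.0,"tz":0.0,"spin":0.0},{"gripper":0.02,"tx":0.0,"ty":0.0,"tz":0.0,"spin":0.0}]'; python3 -m inch '[{"gripper":0.05,"tx":0.0,"ty":0.0,"tz":0.0,"spin":0.0},{"gripper":0.05,"tx":0.0,"ty":0.0,"tz":0.0,"spin":0.0},{"gripper":0.05,"tx":0.0,"ty":0.0,"tz":0.0,"spin":0.0},{"gripper":0.05,"tx":0.0,"ty":0.0,"tz":-0.02,"spin":0.0},{"gripper":0.05,"tx":0.0,"ty":0.0,"tz":-0.04,"spin":0.0},{"gripper":0.05,"tx":0.0,"ty":0.0,"tz":-0.04,"spin":0.0},{"gripper":0.05,"tx":0.0,"ty":0.0,"tz":-0.04,"spin":0.0},{"gripper":0.05,"tx":0.0,"ty":0.0,"tz":-0.04,"spin":0.0}]'
python3 look.py small_elbow 626 -116 .12 pics/w16.png
```

```text
clock: 37.45
eef_pos: [632.9, -115.5, 23.6]
tcp_rot: [-3.141, 0.002, 0.12]
contact_force: [-10.3, 2.3, 22.0]
opening: 0.311
clock: 38.25
eef_pos: [633.8, -115.7, 203.5]
tcp_rot: [-3.141, 0.0, 0.12]
contact_force: [1.7, -1.1, -1.0]
opening: 0.582
0.92 [206.2, 321.7] [108. 106. 110.] [ 6.2373e+02 -1.1761e+02  1.4000e-01] 0.049
```

View pics/w16.png

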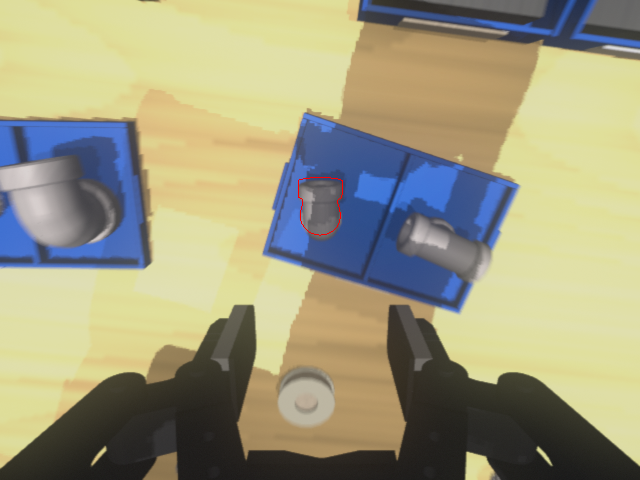

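Both pieces stand in the two-tray (small elbow 322,208; tee 445,245). Backing off to one side for a final check.

```bash
python3 -m inch '[{"gripper":0.05,"tx":-0.02,"ty":0.03,"tz":-0.01,"spin":0.0},{"gripper":0.05,"tx":-0.03,"ty":0.035,"tz":0.0,"spin":0.0},{"gripper":0.05,"tx":-0.03,"ty":0.035,"tz":0.0,"spin":0.0},{"gripper":0.05,"tx":-0.03,"ty":0.035,"tz":0.0,"spin":0.0},{"gripper":0.05,"tx":-0.03,"ty":0.035,"tz":0.0,"spin":0.0},{"gripper":0.05,"tx":-0.03,"ty":0.035,"tz":0.0,"spin":0.0},{"gripper":0.05,"tx":-0.03,"ty":0.035,"tz":0.0,"spin":0.0},{"gripper":0.05,"tx":-0.03,"ty":0.035,"tz":0.0,"spin":0.0}]';python3 -m inch '[{"gripper":0.05,"tx":-0.03,"ty":0.035,"tz":0.0,"spin":0.0},{"gripper":0.05,"tx":-0.02,"ty":0.035,"tz":0.0,"spin":0.0},{"gripper":0.05,"tx":-0.01,"ty":0.035,"tz":0.0,"spin":0.0},{"gripper":0.05,"tx":-0.0,"ty":0.03,"tz":0.0,"spin":0.0},{"gripper":0.05,"tx":0.0,"ty":0.02,"tz":0.0,"spin":0.0},{"gripper":0.05,"tx":0.0,"ty":0.0,"tz":0.0,"spin":0.0},{"gripper":0.05,"tx":0.0,"ty":0.0,"tz":0.0,"spin":0.0},{"gripper":0.05,"tx":0.0,"ty":0.0,"tz":0.0,"spin":0.0}]'
cat > run2.py <<'E'
from fit import *
F={c:grab_frame(c) for c in("top","scene")}
T3=(606,178.8,.11);T2=(628.8,-171.1,-.2)
def loc(q,T):
    c,s=np.cos(T[2]),np.sin(T[2]);d=q[:2]-np.array(T[:2]);return np.array([c*d[0]+s*d[1],-s*d[0]+c*d[1]]).round(1)
G={"flange":(596,266,0,T3),"large_elbow":(607,76,.25,T3),"short_nipple":(605,164,0,T3),"tee":(620,-214,-.31,T2),"small_elbow":(625,-116,.12,T2),"long_nipple":(358,-346,0,None),"tape_spool":(445.4,-123.7,0,None)}
for n,(x,y,w,T) in G.items():
    for c in F:
        for r in masks_of(c,n):
            m=r["pixels"].astype(np.float32)
            q,e=fit(n,[(F[c],m)],[x,y],[w],3 if T else 0)
            if e>.5: continue
            print(n,c,round(float(r["conf"]),2),q.round(2),"err",round(e,3),"tray" if T else "",loc(q,T) if T else "");break
cv2.imwrite("pics/end.png",np.vstack([F["top"]["pixels"][90:290],F["scene"]["pixels"][130:480]])[:,:,::-1])
E
python3 run2.py
```

```text
clock: 39.15
eef_pos: [437.1, -417.5, 211.4]
tcp_rot: [-3.141, 0.0, 0.12]
contact_force: [-0.1, -0.9, 0.2]
opening: 0.585
clock: 39.95
eef_pos: [397.3, -576.0, 211.7]
tcp_rot: [-3.14, 0.0, 0.12]
contact_force: [0.3, -0.0, 0.0]
opening: 0.588
flange top 0.83 [5.9252e+02 2.6476e+02 3.1000e-01] err 0.064 tray [-4.  86.9]
flange scene 0.86 [5.9382e+02 2.6340e+02 2.6000e-01] err 0.068 tray [-2.8 85.4]
large_elbow scene 0.67 [6.0502e+02 7.5680e+01 2.0000e-01] err 0.075 tray [ -12.3 -102.4]
short_nipple top 0.66 [6.0310e+02 1.6503e+02 2.7000e-01] err 0.103 tray [ -4.4 -13.4]
short_nipple scene 0.84 [6.0376e+02 1.6231e+02 1.4000e-01] err 0.124 tray [ -4.  -16.1]
tee top 0.74 [ 6.1733e+02 -2.1248e+02 -3.0000e-01] err 0.128 tray [ -3.  -42.8]
tee scene 0.94 [ 6.1789e+02 -2.1420e+02 -3.3000e-01] err 0.062 tray [ -2.1 -44.4]
small_elbow top 0.64 [ 6.2220e+02 -1.1653e+02  1.0000e-01] err 0.075 tray [-17.3  52.2]
small_elbow scene 0.87 [ 6.2169e+02 -1.1550e+02 -7.0000e-02] err 0.069 tray [-18.   53.1]
long_nipple top 0.55 [ 3.5771e+02 -3.4613e+02  1.4000e-01] err 0.073  
long_nipple scene 0.7 [ 3.5826e+02 -3.4723e+02  8.0000e-02] err 0.042  
tape_spool top 0.57 [ 4.4463e+02 -1.2424e+02  2.3000e-01] err 0.043  
tape_spool scene 0.65 [ 4.4659e+02 -1.2407e+02  9.0000e-02] err 0.031
```

View pics/end.png

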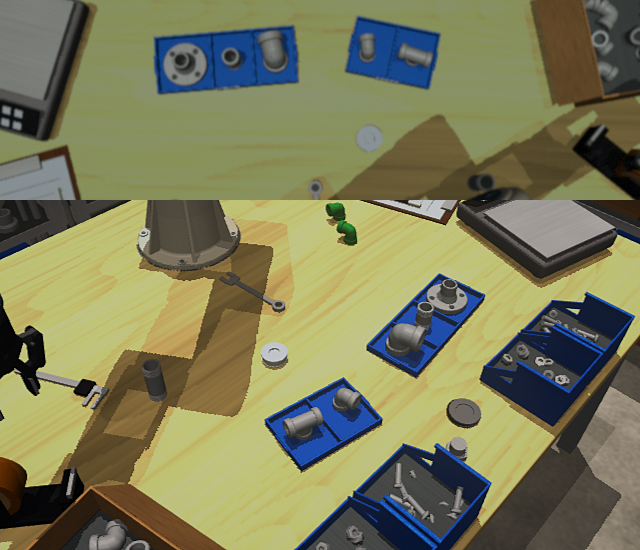

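All five pieces stand upright in their own compartments, and the long nipple (153,380) and spool (274,355) are unmoved. Handing in.

```bash
python3 -c "
from rig import *
print(sign_off())"
```

```text
the job is handed in; nothing more can be done
None
```

Both kits are made up and the job is handed in at about 40 s of robot time, well under the 131 s limit. `sign_off()` gives no verdict, so what follows rests on my own last camera checks.

The three-compartment tray holds the flange (wide compartment), the short nipple (middle) and the large elbow (end). The two-compartment tray holds the tee and the small elbow. All five look upright and flat in the pictures. Positions fitted from the top and scene cameras, in each tray's own frame:

| Piece | Offset from mid-compartment, x (mm) | Offset, y (mm) | Allowed (mm) |
|---|---|---|---|
| flange | -4 | -1 to -3 | 20 |
| large elbow | -12 | 0 | 46 / 36 |
| short nipple | -4 | +1 to -2 | 46 / 36 |
| tee | -3 | 0 to +1 | 46 / 36 |
| small elbow | -18 | +8 to +9 | 46 / 36 |

- **Left in place:** the long nipple and the tape spool are within about 2 mm of where they started, and the long nipple is still upright.
- **Agreement:** the two cameras agreed to about 3 mm. The exception is the large elbow, which I could check only from the scene camera because the top view gave no usable match.
- **Forces:** I pressed a little more than needed when setting pieces down, up to about 25 N at the wrist. Closing on the flange neck briefly read about 42 N against the 120 N wrist limit. I had no separate reading for the 40 N limit on the arm and gripper body.
- **Slip corrected:** I first lined the jaws up along the tee's run. I saw it in the wrist picture and turned a quarter turn before descending, so nothing was touched.

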